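Reset the food warmer's cut-out and set its gas tap

TASK

The food warmer has tripped. Take the reset pin from its stand, feel along the black slot in the warmer's sloping front with its tip until it drops into the hidden hole, and push the cut-out button at the bottom fully in; then turn the gas tap's lever to half open (45 degrees from shut). Finish with the pin standing back in its stand, and leave the other things on the table where they are.

Things in the scene. Friction and masses are not known exactly. Their poses are not given: they have to be found in the camera images.
- warmer: Fixed stainless food warmer, 300 mm wide. Origin under the slot's middle; x horizontal from the low front edge to the back, y along the slot, z up. Its flat front panel (120 mm up the slope) rises towards +x at 28 degrees to the table; outward normal (-sin 28, 0, cos 28 degrees) in these axes. Behind it the flat top is 138 mm above the table, with a lid handle up to 172 mm.
- slot_mid (a point): Middle of the slot in the warmer's sloping panel, at the level of its face; axes as the warmer's. Slot 130 mm long in y, 12 mm wide, black floor 4 mm below the face. Somewhere in the floor, not visible, its centre up to 35 mm either side of the slot's middle, is a hole square to the face, 12 mm along the slot and as wide as it; 10 mm below the floor lies the black cut-out button.
- cutout (a joint): The button in the hidden hole: 0 m = tripped (out), 0.006 m = fully in; it moves square to the face, needs about 3 N plus a little, stays where it is left.
- pin_grip (a point): Centre of the reset pin's handle, a black square bar 20 x 20 mm and 70 mm tall; z along the pin towards the handle's top, x and y square to the handle's flat sides. A straight steel rod 6 mm in diameter with a round tip sticks out 65 mm below the handle. 90 g, nominally. It starts upright in its stand.
- pin_tip (a point): Rounded end of the pin's rod, on its axis 100 mm below the handle's centre; same axes as pin_grip.
- stand_hole (a point): Mouth of the hole in the fixed steel pin stand's top plate (66 x 66 x 10 mm, 94 mm above the table; base 100 x 100 mm): round, 16 mm in diameter, 3 mm chamfer. The pin hangs in it, rod down, the underside of its handle resting on the plate (handle centre 35 mm above this point). The stand is to the left or the right of the warmer.
- tap_axis (a point): On the vertical turning axis of the fixed gas tap's lever, at the lever's mid-height, 112 mm above the table; axes of the tap: y along its pipe (22 mm steel pipe, 65 mm up, brass ball valve in its middle), x square to it. The tap is on the other side of the warmer from the stand.
- lever_grip (a point): Point to grip on the tap's flat steel lever, 80 mm from the turning axis, at mid-height; the lever is 12 mm wide, 18 mm tall and reaches 105 mm from the axis; its x points outward along the lever.
- tap_lever (a joint): Lever angle: 0 rad = shut (lever square to the pipe, pointing along the tap's +x, away from the robot), growing anticlockwise seen from above to 1.571 = fully open (along the pipe, +y). It turns stiffly (about 0.15 N m) and stays where it is left.
- shaker: Bystander: glass shaker, 44 mm across, 85 mm tall. Origin under its centre.
- timer: Bystander: white kitchen timer, 60 x 75 x 22 mm, lying flat. Origin under its centre.
- canister: Bystander: black canister, 80 mm across, 150 mm tall. Origin under its centre.
- small_pan: Bystander: small open steel pan, 120 x 160 x 65 mm. Origin under its centre.
- spoon: Bystander: steel spoon, 260 mm long, lying flat.
- spatula: Bystander: kitchen spatula, lying flat.
Not all that is in view belongs to the job. What is shaped like the part that bears pin_grip but purple or red is not meant.

How it is judged:
On the way, in this order (a step that is already met when the one before it is completed fails the run):
1. the cut-out button is pushed in with the pin (value of joint cutout above 0.0045 m), for 0.2 s.
2. then the gas tap's lever is set to half open (value of joint tap_lever between 0.675 and 0.895 rad and velocity of joint tap_lever between -0.05 and 0.05 rad/s), for 0.2 s.
At the end, for the whole second after the job is handed in: The button is at least 4.5 of its 6 mm in, the lever stands 45 degrees from shut within 6.3 degrees (0.675 to 0.895 rad), and the pin hangs at rest in its stand, rod through the hole, handle on the plate (height within 5 mm, centre within 12 mm), upright within 0.12 rad (value of joint cutout above 0.0045 m and value of joint tap_lever between 0.675 and 0.895 rad and z of pin_grip in the frame of stand_hole between 0.03 and 0.04 m and horizontal distance between pin_grip and stand_hole below 0.012 m and z of pin_tip in the frame of stand_hole below -0.055 m and angle between pin_grip's own z axis and vertical below 0.12 rad and linear speed of pin below 0.02 m/s); the robot touches nothing.
It fails at once if a bystander is moved by more than 30 mm (distance of any of shaker, timer, canister, small_pan, spoon, spatula from where it was at the start of the episode above 0.03 m).
It also fails if it takes over 72 s, if anything falls off the work surface, if the arm or the gripper's body presses on something with over 40 N, if the wrist force passes 120 N, or if a joint passes its speed limit or range.

ROBOT

A 7-joint arm with a two-finger parallel gripper is mounted at the origin on the work surface. World frame = base frame: x ahead of the robot, y to its left, z up, the work surface at z = 0. Lengths are in m, angles in rad, forces in N, time in s.
With the tool pointing down it reaches from about 0.425 to 0.8 m from the base axis. Payload 8.3 kg.
Tool frame: the origin (TCP) lies at the very end of the fingers, on their centre line; the grasp point (between the pads) lies 19 mm behind it; z points along the fingers, y is the direction in which the jaws open and shut (so a half turn about z gives the same grasp; the last joint's range is limited). The gripper opens to 85 mm and grips with 20 to 120 N. Pads are 22 mm wide; open, the fingers measure 114 mm over their backs; the gripper's body (76 mm by 85 mm) begins 54 mm behind the grasp point. The pads swing forward as they close: fully open they stand 13 mm farther back than shut.
Start: joints at [1.044, 0.383, 0.016, 1.37, -0.006, 1.388, -0.046], TCP at [0.28, -0.559, 0.231] pointing down, gripper open.
Joint ranges: [-2.95, 2.95], [-0.25, 2.06], [-1.52, 1.56], [0.18, 2.33], [-1.44, 4.58], [0.02, 2.06], [-3.01, 3.01]. Speed limits (rad/s): [2.39, 2.39, 3.01, 3.01, 3.14, 3.14, 3.14].

INTERFACE

Orientations are given as a unit quaternion [w, x, y, z].
In Python, from cell import ctrl gives the robot as it stands. The module is installed in compiled form; this text tells all that it offers.
- The arm moves only by the tool arm_command, never from a script. Its argument "targets" is a list that holds one entry, the list of rows, each a list of 7 numbers: the finger opening in m, from 0 to 0.0854, then the shift along the tool's x, y, z in m, then the turn, a rotation vector about the tool's x, y, z in rad. In form: [[[grip, tx, ty, tz, wx, wy, wz], ...]]. A call has 1 to 8 rows; each row shifts and turns the pose as measured when the row begins, along the tool's axes as they then stand; what a row does not reach is not made up. A row lasts 1/8 s, in which the tool goes at most 62.5 mm and 10.7 degrees, less where a joint would pass 70% of its speed; a pose out of reach is approached as far as the arm can. A call is refused whole if a number of a shift passes 0.0625 or a number of a turn 0.188, either way. A call with a gripper value outside its range is refused whole. The fingers move at their own pace and stop on an object; "squeeze" is the grip in N (left out, the last holds). Time passes only in rows, so rows that do not move let the fingers close. It gives the time, the measured TCP pose, the force and the opening at its end, in the units of the state.
- ctrl.get_obs(): the state, without advancing time (a new reading comes with each control period).
- ctrl.capture(name): name is "side" or "top"; returns (picture, depth): 420x560x3 uint8, red, green, blue; 420x560 float32, m along the optical axis (not along the pixel's ray), 0 where there is no reading.
- ctrl.camera_model(name): a dict with "K" (3x3 intrinsics, pixels), "rvec" (rotation vector, rad) and "tvec" (3), from world to camera coordinates, as OpenCV has them. Camera axes: x right, y down, z forward; pixel columns grow to the right and rows downward; lengths in m; the calibration is good to about 2 mm. A picture is of the moment at which its call begins. camera_model takes no time and is no camera call.
- ctrl.hand_in(): hands the job in, once; it reports no verdict.
The state is a dict: "time": time; "joint_pos": joint angles; "qd": joint speeds; "tau": joint torques, N m; "eef_pos": TCP position; "ee_rot": TCP orientation; "wrist_force": force on the tool from outside, world axes, zero at the start; "ft_torque": the same for the moment, N m; "finger_gap": finger opening in m.
Only numpy, scipy, OpenCV 4.12 (cv2) and the standard library are available. Lean on these libraries where they do the work, as an engineer would, in place of code of your own. Each camera call takes 0.05 s, during which the arm holds its last target.

## Working session

There is one attempt and no reset: what is moved stays moved. The work goes in short steps, Python scripts to look and compute and a tool call to move; the robot and the scene stay as the last step left them, time stands still between calls to the robot, and variables do not carry over. Pictures are saved under pics/ and viewed, and the job is handed in when it is done.

Besides the shell and the picture viewer there is one more tool, called after "Emit:" by a JSON object that holds its "method" and its "body", one argument or row to a line. arm_command: Moves the arm, as the interface text tells. Its arguments: {"type":"object","properties":{"targets":{"type":"array","items":{"type":"array","items":{"type":"array","items":{"type":"number"}}}},"squeeze":{"type":"number"}},"required":["targets"]}

```bash
mkdir -p pics; cat > h.py <<'E'
from cell import ctrl
import numpy as np, cv2
def cap(n,f=None):
    im,d=ctrl.capture(n)
    if f: cv2.imwrite('pics/'+f+'.png',im[:,:,::-1]); np.save('pics/'+f+'.npy',d)
    return im,d
def cam(n):
    m=ctrl.camera_model(n); K=np.array(m['K'],float); R=cv2.Rodrigues(np.array(m['rvec'],float))[0]; t=np.array(m['tvec'],float).ravel()
    return K,R,t
def ray(n,u,v):
    K,R,t=cam(n); d=R.T@np.linalg.inv(K)@np.array([u,v,1.]); return -R.T@t,d
def onz(n,u,v,z):
    o,d=ray(n,u,v); return o+d*(z-o[2])/d[2]
def pt(n,u,v,dep):
    o,d=ray(n,u,v); return o+d*dep
def proj(n,p):
    K,R,t=cam(n); q=K@(R@np.asarray(p)+t); return q[:2]/q[2]
def cloud(n,d):
    K,R,t=cam(n); v,u=np.mgrid[:d.shape[0],:d.shape[1]]
    P=np.stack([(u-K[0,2])/K[0,0]*d,(v-K[1,2])/K[1,1]*d,d],-1)
    return (P-t)@R
E
python3 - <<'E'
from h import *
for n in('top','side'):
    cap(n,n+'0'); K,R,t=cam(n); print(n,K.round(1).tolist(),(-R.T@t).round(3),R[2].round(3))
print(ctrl.get_obs())
E
```

```text
top [[437.8, 0.0, 276.4], [0.0, 437.8, 210.3], [0.0, 0.0, 1.0]] [ 0.308 -0.054  1.234] [ 0.132  0.019 -0.991]
side [[425.9, 0.0, 282.5], [0.0, 425.9, 208.1], [0.0, 0.0, 1.0]] [-0.113  0.639  0.713] [ 0.533 -0.627 -0.568]
{'time': 0.1, 'joint_pos': array([ 1.04407509,  0.38417919,  0.01641196,  1.37104722, -0.0063066 ,
        1.38819403, -0.04652187]), 'qd': array([ 0.00080144, -0.00343219,  0.0035169 , -0.00235704, -0.0005139 ,
        0.00150794,  0.00179287]), 'tau': array([ 4.65745601e-03, -6.29132223e+01,  8.48718937e-01, -3.72755671e+01,
        1.68791710e-02,  1.05486260e-02,  1.09501993e-04]), 'eef_pos': array([ 0.2794203 , -0.55855657,  0.23036434]), 'ee_rot': array([-8.61203130e-04,  9.73227953e-01,  2.29840293e-01, -2.20824323e-04]), 'wrist_force': array([-0.54172222,  0.35456905,  0.11402113]), 'ft_torque': array([-0.00779541,  0.04298669, -0.01847329]), 'finger_gap': 0.08538029441132648}
```

View pics/top0.png

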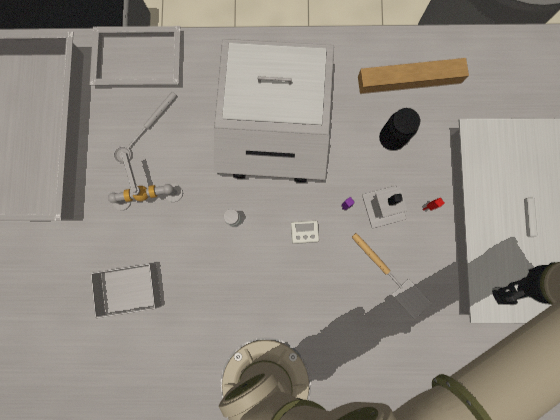

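View pics/side0.png

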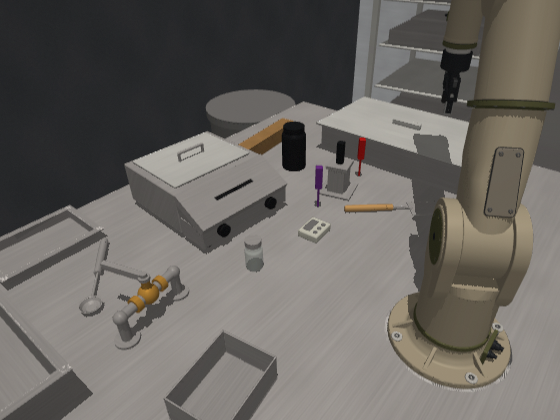

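Top view: stand with the black pin at (390,203), with purple at (348,203) and red at (434,204) as decoys on either side. The warmer slot is at (270,154), the tap at (148,192) with its lever towards (132,165), and the spoon behind it. Measuring these now.

```bash
python3 - <<'E'
from h import *
im=cv2.imread('pics/top0.png'); d=np.load('pics/top0.npy')
P=cloud('top',d); np.save('pics/Ptop.npy',P)
def show(u,v): print((u,v),P[v,u].round(3))
for u,v in [(395,199),(375,205),(372,222),(270,154),(270,140),(270,170),(230,165),(320,165),(132,165),(148,192),(128,160),(136,185),(115,197),(178,193),(348,203),(434,204),(400,130),(270,100)]: show(u,v)
a=im[90:240,90:280]; cv2.imwrite('pics/cA.png',cv2.resize(a,None,fx=4,fy=4,interpolation=cv2.INTER_CUBIC)[:600])
a=im[160:250,330:450]; cv2.imwrite('pics/cB.png',cv2.resize(a,None,fx=6,fy=6,interpolation=cv2.INTER_CUBIC))
s=cv2.imread('pics/side0.png')
a=s[120:220,290:390]; b=s[230:350,80:200]
cv2.imwrite('pics/cC.png',np.hstack([cv2.resize(a,(400,400)),cv2.resize(b,(400,400))]))
E
```

```text
(395, 199) [ 0.477 -0.325  0.165]
(375, 205) [ 0.478 -0.299  0.052]
(372, 222) [ 0.436 -0.299  0.007]
(270, 154) [ 0.61  -0.015  0.094]
(270, 140) [ 0.64  -0.016  0.123]
(270, 170) [ 0.568 -0.015  0.09 ]
(230, 165) [0.583 0.093 0.087]
(320, 165) [ 0.579 -0.147  0.099]
(132, 165) [ 0.605  0.389 -0.001]
(148, 192) [0.511 0.314 0.078]
(128, 160) [0.591 0.359 0.114]
(136, 185) [0.525 0.338 0.105]
(115, 197) [0.498 0.403 0.077]
(178, 193) [0.521 0.251 0.004]
(348, 203) [ 0.471 -0.213  0.139]
(434, 204) [ 0.471 -0.436  0.119]
(400, 130) [ 0.657 -0.348  0.149]
(270, 100) [ 0.743 -0.016  0.14 ]
```

View pics/cA.png

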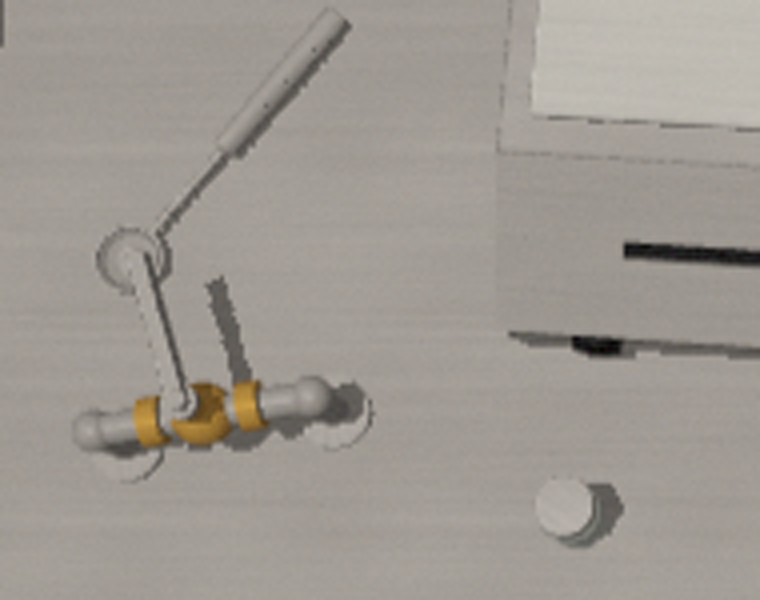

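View pics/cB.png

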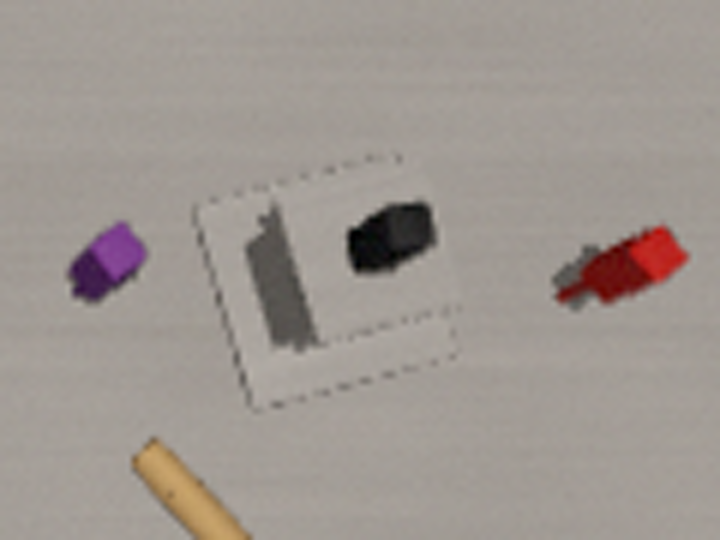

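View pics/cC.png

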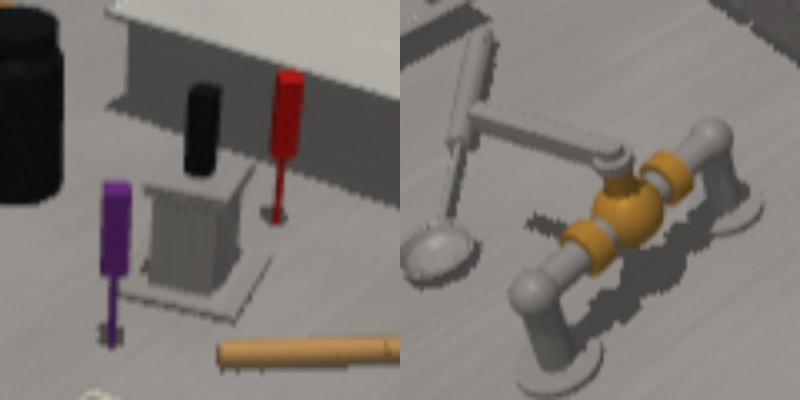

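The crops confirm it: the black handle's top face is at about (396,199) and the lever runs from (135,190) to (125,157) over the spoon bowl. Next, fitting.

```bash
cat > m.py <<'E'
from h import *
im=cv2.imread('pics/top0.png'); hsv=cv2.cvtColor(im,cv2.COLOR_BGR2HSV); P=np.load('pics/Ptop.npy')
# panel plane
uu,vv=np.meshgrid(np.arange(560),np.arange(420))
m=np.zeros(im.shape[:2],bool); m[136:172,224:326]=1
m&=~(cv2.dilate((im.max(2)<60).astype(np.uint8),np.ones((5,5)))>0)
Q=P[m]; A=np.c_[Q[:,:2],np.ones(len(Q))]; c,*_=np.linalg.lstsq(A,Q[:,2],rcond=None)
r=Q[:,2]-A@c; g=abs(r)<.015; c,*_=np.linalg.lstsq(A[g],Q[g,2],rcond=None)
print('panel',c,'slope',np.degrees(np.arctan(np.hypot(c[0],c[1]))),'dir',np.degrees(np.arctan2(c[1],c[0])),r.std())
# slot
s=np.zeros(im.shape[:2],np.uint8); s[140:165,235:305]=(im[140:165,235:305].max(2)<60)
rc=cv2.minAreaRect(np.argwhere(s)[:,::-1].astype(np.float32)); print(rc,s.sum())
b=cv2.boxPoints(rc); 
def onpl(u,v,off=0):
    o,d=ray('top',u,v); n=np.array([c[0],c[1],-1]); k=(-(c[2]+off)-n[:2]@o[:2]+o[2])/(n@d); return o+k*d
B=[onpl(*x) for x in b]; print(np.round(B,4).tolist(),np.mean(B,0).round(4))
# pin handle
hm=np.zeros(im.shape[:2],bool); hm[190:212,380:408]=im[190:212,380:408].max(2)<75
print('handle px',hm.sum())
H=P[hm]; top=H[H[:,2]>.157]; print('top z',np.median(top[:,2]),top.mean(0),np.ptp(top,0),len(top))
tm=np.zeros(im.shape[:2],bool); tm[185:230,362:410]=1
z=P[...,2]; pl=tm&(z>.08)&(z<.105)&~hm
rc=cv2.minAreaRect(np.argwhere(pl)[:,::-1].astype(np.float32)); print('plate',rc); bb=cv2.boxPoints(rc); 
BB=np.array([onz('top',*x,.094) for x in bb]); print(BB.round(4).tolist(),BB.mean(0).round(4),np.linalg.norm(np.diff(BB,axis=0),axis=1), np.degrees(np.arctan2(*(BB[1]-BB[0])[1::-1])))
# lever
lm=(z>.10)&(z<.14)&(uu>110)&(uu<150)&(vv>145)&(vv<200)
L=P[lm]; print('lever',len(L),L.min(0),L.max(0),np.median(L[:,2])); 
rc=cv2.minAreaRect(np.argwhere(lm)[:,::-1].astype(np.float32)); print(rc)
BB=np.array([onz('top',*x,.121) for x in cv2.boxPoints(rc)]); print(BB.round(4).tolist())
pm=(z>.05)&(z<.095)&(uu>80)&(uu<180)&(vv>170)&(vv<215); L=P[pm]; print('pipe',len(L)); print(cv2.fitLine(L[:,:2].astype(np.float32),cv2.DIST_HUBER,0,.01,.01).ravel(),L.min(0),L.max(0))
E
python3 m.py
```

```text
panel [ 0.42286498 -0.03731344 -0.14806639] slope 23.001613415171967 dir -5.042695707852883 0.06514687185071814
((269.9747314453125, 153.4046630859375), (48.156036376953125, 3.1812925338745117), 3.5763344764709473) 153
[[0.6086, 0.0486, 0.1075], [0.6163, 0.0479, 0.1108], [0.6074, -0.0789, 0.1117], [0.5996, -0.0784, 0.1084]] [ 0.608  -0.0152  0.1096]
handle px 119
top z 0.16235202821622124 [ 0.47789012 -0.32686974  0.17918894] [0.18270989 0.28754224 1.07663108] 64
plate ((390.6999816894531, 201.9000244140625), (25.259267807006836, 26.48714828491211), 74.74488067626953)
[[0.5034, -0.2902, 0.094], [0.5218, -0.3577, 0.094], [0.4571, -0.3726, 0.094], [0.4389, -0.3056, 0.094]] [ 0.4803 -0.3315  0.094 ] [0.06997502 0.06640894 0.06943903] -74.76091364577397
lever 283 [0.49945185 0.32747246 0.10154561] [0.61144498 0.37477363 0.12629035] 0.11845316882225523
((130.5, 173.0), (43.84077072143555, 9.44219970703125), 77.125)
[[0.6088, 0.3759, 0.121], [0.6143, 0.3518, 0.121], [0.5003, 0.3213, 0.121], [0.4949, 0.345, 0.121]]
pipe 625
[ 0.15250398 -0.9883028   0.5038788   0.35586077] [0.48485721 0.25180663 0.05351649] [0.53485483 0.42464295 0.09244045]
```

```bash
cat > m2.py <<'E'
from h import *
it=cv2.imread('pics/top0.png'); si=cv2.imread('pics/side0.png'); P=np.load('pics/Ptop.npy'); Ps=cloud('side',np.load('pics/side0.npy'))
def tri(a,b):
    M=[np.hstack([cam(n)[1],cam(n)[2][:,None]]) for n in('top','side')]
    Pm=[cam(n)[0]@m for n,m in zip(('top','side'),M)]
    X=cv2.triangulatePoints(Pm[0],Pm[1],np.array(a,float).reshape(2,1),np.array(b,float).reshape(2,1)); X=(X[:3]/X[3]).ravel()
    return X, (proj('top',X)-a).round(2),(proj('side',X)-b).round(2)
if __name__=='__main__':
    # robust panel
    for nm,PP,box,I in (('top',P,(136,172,224,326),it),('side',Ps,(175,215,195,265),si)):
        m=np.zeros(I.shape[:2],bool); a,b,c_,d_=box; m[a:b,c_:d_]=1
        m&=~(cv2.dilate((I.max(2)<60).astype(np.uint8),np.ones((5,5)))>0)
        Q=PP[m]; best=0; rng=np.random.default_rng(0)
        for i in range(500):
            q=Q[rng.choice(len(Q),3,0)]; n=np.cross(q[1]-q[0],q[2]-q[0]); n/=np.linalg.norm(n)+1e-12
            g=abs((Q-q[0])@n)<.004
            if g.sum()>best: best=g.sum(); G=g
        q=Q[G]; m0=q.mean(0); n=np.linalg.svd(q-m0)[2][2]; n*=np.sign(n[2])
        print(nm,best,len(Q),n,'tilt',np.degrees(np.arccos(n[2])),'yaw',np.degrees(np.arctan2(-n[1],-n[0])),'z at (.608,-.0152)',m0[2]-(n[0]*(.608-m0[0])+n[1]*(-.0152-m0[1]))/n[2])
    def blob(I,box,thr):
        a,b,c_,d_=box; s=np.zeros(I.shape[:2],np.uint8); s[a:b,c_:d_]=I[a:b,c_:d_].max(2)<thr
        n,l,st,ce=cv2.connectedComponentsWithStats(s); k=1+np.argmax(st[1:,4]); return l==k
    def ends(mask):
        p=np.argwhere(mask)[:,::-1].astype(float); c=p.mean(0); v=np.linalg.svd(p-c)[2][0]; t=(p-c)@v; return c,c+v*(t.max()+.5),c+v*(t.min()-.5)
    st=blob(it,(140,165,235,305),60); ss=blob(si,(175,205,205,260),60)
    et=ends(st); es=ends(ss); print(et,es)
    print('mid',tri(et[0],es[0]))
    for a in et[1:]:
        print([ (tri(a,b)[0].round(4),np.abs(tri(a,b)[1]).max()) for b in es[1:]])
    hs=blob(si,(135,170,328,352),70); p=np.argwhere(hs)[:,::-1]; print('handle side',p.min(0),p.max(0))
    # handle in side: rows centre line
    for v in range(p[:,1].min(),p[:,1].max()+1,2):
        r=p[p[:,1]==v,0]; print(v,r.min(),r.max(),end='; ')
    print()
    ht=blob(it,(190,212,380,408),75); p=np.argwhere(ht)[:,::-1]; print('handle top view',p.min(0),p.max(0)); print(cv2.boxPoints(cv2.minAreaRect(p.astype(np.float32))))
    cv2.imwrite('pics/z1.png',cv2.resize(it[185:225,365:425],None,fx=12,fy=12,interpolation=cv2.INTER_NEAREST)*1)
    g=np.clip(it[185:225,375:415].astype(float)*2.5,0,255).astype(np.uint8); gs=np.clip(si[135:175,325:365].astype(float)*2.5,0,255).astype(np.uint8)
    cv2.imwrite('pics/z1.png',np.hstack([cv2.resize(g,(400,400),interpolation=0),cv2.resize(gs,(400,400),interpolation=0)]))
E
python3 m2.py
```

```text
top 3043 3282 [-0.46472025  0.03339178  0.88482771] tilt 27.76967299718434 yaw -4.10983942690648 z at (.608,-.0152) 0.10946842515560824
side 1989 2386 [-0.46675296  0.03157468  0.88382391] tilt 27.892862552266802 yaw -3.8700217906442123 z at (.608,-.0152) 0.10930987556402276
(array([269.8496732 , 153.35947712]), array([294.50401144, 154.95413408]), array([245.44842735, 151.78119033])) (array([232.78195489, 189.58646617]), array([214.89809353, 198.88768188]), array([251.4892132 , 179.85701001]))
mid (array([ 0.61069107, -0.01322553,  0.10794446]), array([-0.64, -0.78]), array([1.04, 0.18]))
[(array([ 0.6613, -0.0488,  0.0342]), np.float64(13.07)), (array([ 0.6049, -0.0789,  0.1097]), np.float64(0.52))]
[(array([0.6136, 0.0503, 0.1102]), np.float64(0.4)), (array([0.5618, 0.0207, 0.1842]), np.float64(12.13))]
handle side [336 140] [345 163]
140 338 344; 142 337 345; 144 337 345; 146 336 345; 148 336 344; 150 336 344; 152 336 344; 154 336 344; 156 336 344; 158 336 343; 160 336 343; 162 336 343; 
handle top view [388 194] [401 204]
[[388. 194.]
 [401. 194.]
 [401. 204.]
 [388. 204.]]
```

View pics/z1.png

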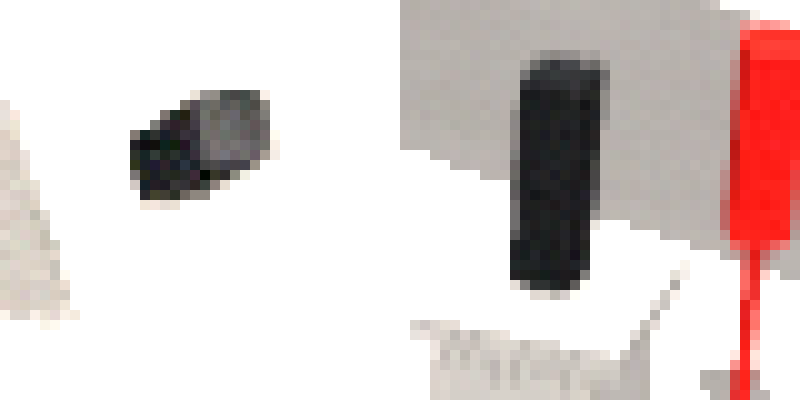

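```bash
cat > m3.py <<'E'
from h import *
it=cv2.imread('pics/top0.png'); si=cv2.imread('pics/side0.png')
print('pin', onz('top',397.8,197.4,.164), proj('side',onz('top',397.8,197.4,.164)))
a=onz('top',136.7,190.7,.121);b=onz('top',125,154.5,.121);print(a,b,np.degrees(np.arctan2(*(b-a)[1::-1])),np.linalg.norm(b-a))
a=onz('top',113.2,197,.076);b=onz('top',168.2,188.7,.076);print(a,b,(a+b)/2,np.degrees(np.arctan2(*(a-b)[1::-1])))
g=cv2.resize(it[145:215,100:190],None,fx=8,fy=8,interpolation=cv2.INTER_CUBIC); cv2.imwrite('pics/z2.png',g)
g=cv2.resize(si[230:350,80:200],None,fx=5,fy=5,interpolation=cv2.INTER_CUBIC); cv2.imwrite('pics/z3.png',g)
E
python3 m3.py
```

```text
pin [ 0.48076124 -0.33223871  0.164     ] [341.90415578 142.11811372]
[0.5072467  0.33013567 0.121     ] [0.60381779 0.36514882 0.121     ] 19.928793013519037 0.10272242176982019
[0.49827323 0.40872202 0.076     ] [0.52053242 0.2603565  0.076     ] [0.50940283 0.33453926 0.076     ] 98.53241426442752
```

View pics/z2.png

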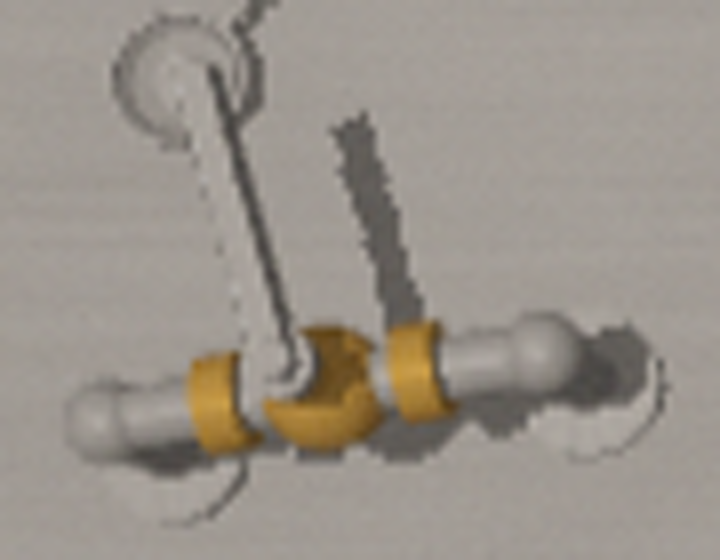

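View pics/z3.png

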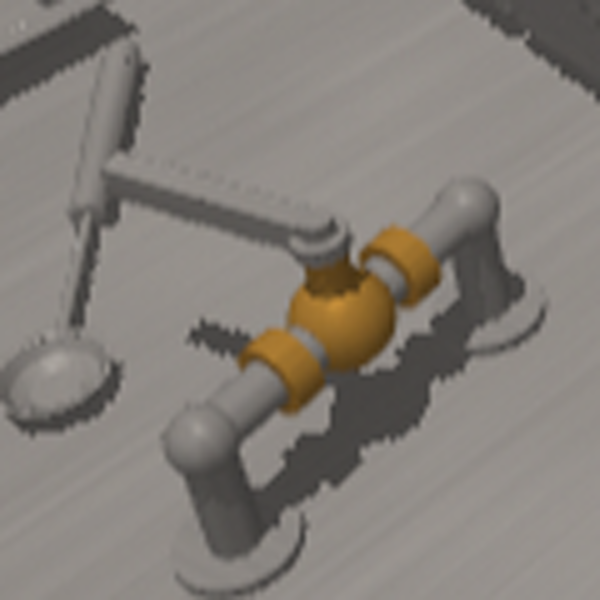

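```bash
python3 - <<'E'
from h import *
from m2 import tri
ang=lambda a,b:np.degrees(np.arctan2(*(b-a)[1::-1]))
f=lambda x,y:(100+x/8-.5,145+y/8-.5)
g=lambda x,y:(80+x/5-.5,230+y/5-.5)
R0,R1=[onz('top',*f(*p),.121) for p in((288,350),(210,68))]
L0,L1=[onz('top',*f(*p),.121) for p in((243,310),(172,80))]
print('right',R0,R1,ang(R0,R1));print('left',L0,L1,ang(L0,L1))
# side: top face edges
a,b=[onz('side',*g(*p),.121) for p in((290,232),(112,182))]; print('side near edge',a,b,ang(a,b))
a,b=[onz('side',*g(*p),.121) for p in((320,212),(135,155))]; print('side far edge',a,b,ang(a,b))
print('hub top',onz('top',*f(283,362),.121),'side',onz('side',*g(320,236),.121))
print('end tip top', onz('top',*f(190,70),.121), onz('side',*g(113,165),.121))
# pipe
a,b=[onz('top',*f(*p),.07) for p in((98,420),(548,350))]; print('pipe',a,b,(a+b)/2,ang(b,a))
a,b=[onz('side',*g(*p),.07) for p in((200,437),(468,208))]; print('pipe side',a,b,(a+b)/2,ang(b,a))
# flanges on table
a,b=[onz('top',*f(*p),.004) for p in((180,455),(605,395))]; print('fl',a,b,ang(b,a))
E
```

```text
right [0.5137152  0.33354653 0.121     ] [0.60785262 0.36335113 0.121     ] 17.56817065481586
left [0.52697739 0.34884232 0.121     ] [0.60386805 0.37572656 0.121     ] 19.27179041158173
side near edge [0.51668641 0.35065862 0.121     ] [0.59990334 0.37949421 0.121     ] 19.111768354658306
side far edge [0.51706956 0.33613623 0.121     ] [0.60750205 0.36426591 0.121     ] 17.278685741463594
hub top [0.50976494 0.33501013 0.121     ] side [0.50528725 0.34445684 0.121     ]
end tip top [0.60721011 0.36993304 0.121     ] [0.60909996 0.37350744 0.121     ]
pipe [0.49927308 0.41507936 0.07      ] [0.5228777  0.26256958 0.07      ] [0.51107539 0.33882447 0.07      ] 98.79811389177061
pipe side [0.50026344 0.41586995 0.07      ] [0.52228659 0.26744578 0.07      ] [0.51127501 0.34165786 0.07      ] 98.43995597544453
fl [0.49738501 0.41148673 0.004     ] [0.51868156 0.25947954 0.004     ] 97.9753586316389
```

```bash
cat > pl.py <<'E'
from h import *
from scipy.spatial.transform import Rotation as Ro
def cur():
    o=ctrl.get_obs(); q=o['ee_rot']; return o,np.array(o['eef_pos']),Ro.from_quat([q[1],q[2],q[3],q[0]])
def down(yaw): # tool x at yaw deg, z down
    c,s=np.cos(np.radians(yaw)),np.sin(np.radians(yaw)); return Ro.from_matrix(np.array([[c,s,0],[s,-c,0],[0,0,-1]]).T.T)
def plan(p1,R1,n=None,vmax=.055,g=.085,p0=None,R0=None):
    o,p,R=cur(); 
    if p0 is not None:p,R=np.array(p0),R0
    p1=np.array(p1); rv=(R.inv()*R1).as_rotvec(); d=p1-p
    n=n or int(np.ceil(max(np.linalg.norm(d)/vmax,np.linalg.norm(rv)/.17,1)))
    print('n',n,'dist',np.linalg.norm(d).round(4),'rot',np.degrees(rv).round(2))
    Rk=R
    for k in range(n):
        print([g]+(Rk.inv().apply(d/n)).round(4).tolist()+(rv/n).round(4).tolist())
        Rk=Rk*Ro.from_rotvec(rv/n)
    return p1,R1
def st():
    o,p,R=cur(); print('t',round(o['time'],2),'p',p.round(4),'x',R.apply([1,0,0]).round(3),'z',R.apply([0,0,1]).round(3),'F',np.round(o['wrist_force'],2),'T',np.round(o['ft_torque'],2),'gap',round(o['finger_gap'],4),'q',np.round(o['joint_pos'],2))
E
python3 -c "
from pl import *
st(); a=plan([.481,-.332,.205],down(15)); plan([.481,-.332,.113],down(15),p0=a[0],R0=a[1])"
```

```text
t 0.1 p [ 0.2794 -0.5586  0.2304] x [ 0.894  0.447 -0.   ] z [-0.001  0.002 -1.   ] F [-0.54  0.35  0.11] T [-0.01  0.04 -0.02] gap 0.0854 q [ 1.04  0.38  0.02  1.37 -0.01  1.39 -0.05]
n 6 dist 0.3043 rot [-1.000e-01  1.000e-02  1.158e+01]
[0.085, 0.0469, -0.0187, 0.0043, -0.0003, 0.0, 0.0337]
[0.085, 0.0463, -0.0203, 0.0043, -0.0003, 0.0, 0.0337]
[0.085, 0.0456, -0.0219, 0.0043, -0.0003, 0.0, 0.0337]
[0.085, 0.0448, -0.0234, 0.0042, -0.0003, 0.0, 0.0337]
[0.085, 0.044, -0.0249, 0.0042, -0.0003, 0.0, 0.0337]
[0.085, 0.0431, -0.0263, 0.0042, -0.0003, 0.0, 0.0337]
n 2 dist 0.092 rot [0. 0. 0.]
[0.085, 0.0, 0.0, 0.046, 0.0, 0.0, 0.0]
[0.085, 0.0, 0.0, 0.046, 0.0, 0.0, 0.0]
```

Emit:
{"method": "arm_command", "body": {
  "targets": [
    [[0.085,0.047,-0.019,0.004,0,0,0.034],[0.085,0.046,-0.02,0.004,0,0,0.034],[0.085,0.046,-0.022,0.004,0,0,0.034],[0.085,0.045,-0.023,0.004,0,0,0.034],[0.085,0.044,-0.025,0.004,0,0,0.034],[0.085,0.043,-0.026,0.004,0,0,0.034],[0.085,0,0,0,0,0,0]]
  ],
  "squeeze": 60
}}

```text
time: 0.98
eef_pos: [0.486, -0.3255, 0.2014]
ee_rot: [-0.003, 0.992, 0.125, -0.003]
wrist_force: [0.1, 0.0, -0.1]
finger_gap: 0.0848
```

```bash
python3 -c "
from pl import *
st(); a=plan([.481,-.332,.205],down(15)); cap('top','t1');cap('side','s1')
im=cv2.imread('pics/t1.png'); s=cv2.imread('pics/s1.png'); cv2.imwrite('pics/v1.png',np.hstack([cv2.resize(im[130:270,320:460],(400,400)),cv2.resize(s[60:200,270:410],(400,400))]))"
```

```text
t 0.97 p [ 0.486  -0.3255  0.2014] x [ 0.969  0.248 -0.004] z [-0.006  0.006 -1.   ] F [ 0.13  0.02 -0.11] T [-0.01 -0.05 -0.  ] gap 0.0848 q [ 0.62  0.32 -0.11  1.52  0.03  1.31 -0.81]
n 1 dist 0.009 rot [-0.42  0.26 -0.65]
[0.085, -0.0065, 0.0051, -0.0036, -0.0074, 0.0045, -0.0113]
```

View pics/v1.png

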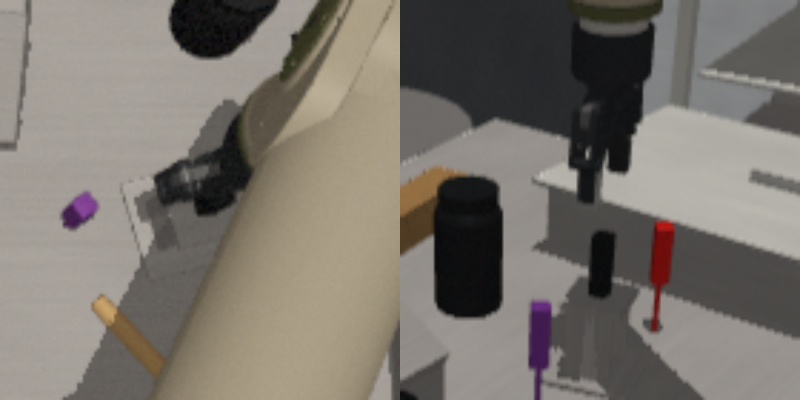

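The gripper is above the black pin in both views (side crop: fingers over the handle). I'll correct the 9 mm coast and descend slowly.

Emit:
{"method": "arm_command", "body": {
  "targets": [
    [[0.085,-0.0065,0.005,0,-0.007,0.0045,-0.011],[0.085,0,0,0,0,0,0]]
  ]
}}

```text
time: 1.32
eef_pos: [0.475, -0.3404, 0.2017]
ee_rot: [0.002, 0.992, 0.125, -0.001]
wrist_force: [0.6, -0.0, 0.6]
finger_gap: 0.0849
```

```bash
python3 -c "
from pl import *
st(); a=plan([.481,-.332,.113],down(15),n=4)"
```

```text
t 1.32 p [ 0.475  -0.3404  0.2017] x [ 0.969  0.248 -0.003] z [-0.002 -0.004 -1.   ] F [ 0.6  -0.02  0.6 ] T [0.02 0.07 0.02] gap 0.0849 q [ 0.64  0.31 -0.1   1.53  0.04  1.3  -0.78]
n 4 dist 0.0893 rot [ 0.18  0.17 -0.62]
[0.085, 0.002, -0.0017, 0.0222, 0.0008, 0.0007, -0.0027]
[0.085, 0.002, -0.0017, 0.0222, 0.0008, 0.0007, -0.0027]
[0.085, 0.002, -0.0017, 0.0222, 0.0008, 0.0007, -0.0027]
[0.085, 0.002, -0.0017, 0.0222, 0.0008, 0.0007, -0.0027]
```

Emit:
{"method": "arm_command", "body": {
  "targets": [
    [[0.085,0,0,0,0,0,0]]
  ]
}}

```text
time: 1.45
eef_pos: [0.4742, -0.3414, 0.2018]
ee_rot: [0.002, 0.992, 0.124, -0.001]
wrist_force: [-0.5, 0.2, -0.3]
finger_gap: 0.0849
```

Emit:
{"method": "arm_command", "body": {
  "targets": [
    [[0.085,0,0,0,0,0,0]]
  ]
}}

```text
time: 1.58
eef_pos: [0.4738, -0.342, 0.2019]
ee_rot: [0.002, 0.992, 0.124, -0.001]
wrist_force: [-0.4, -0.0, 0.3]
finger_gap: 0.085
```

Emit:
{"method": "arm_command", "body": {
  "targets": [
    [[0.085,0.0045,-0.007,0.02,0,0,-0.01],[0.085,0,0,0.02,0,0,0]]
  ]
}}

```text
time: 1.82
eef_pos: [0.4774, -0.3351, 0.1631]
ee_rot: [0.003, 0.992, 0.128, 0.0]
wrist_force: [-0.4, -0.3, -0.8]
finger_gap: 0.0851
```

```bash
python3 -c "
from pl import *
st(); a=plan([.481,-.332,.113],down(15),n=2)"
```

```text
t 1.82 p [ 0.4774 -0.3351  0.1631] x [ 0.967  0.255 -0.   ] z [ 0.002 -0.007 -1.   ] F [-0.39 -0.31 -0.81] T [ 0.01 -0.01  0.  ] gap 0.0851 q [ 0.64  0.33 -0.11  1.59  0.04  1.21 -0.79]
n 2 dist 0.0503 rot [ 0.39  0.   -0.25]
[0.085, 0.0021, -0.0012, 0.025, 0.0034, 0.0, -0.0022]
[0.085, 0.0021, -0.0011, 0.025, 0.0034, 0.0, -0.0022]
```

Emit:
{"method": "arm_command", "body": {
  "targets": [
    [[0.085,0.0025,-0.001,0.025,0.003,0,-0.002],[0.085,0.0015,-0.001,0.02,0.003,0,-0.002],[0.085,0,0,0.003,0,0,0]]
  ]
}}

```text
time: 2.2
eef_pos: [0.4804, -0.332, 0.1127]
ee_rot: [-0.0, 0.991, 0.13, -0.001]
wrist_force: [-0.1, 0.7, -0.0]
finger_gap: 0.085
```

```bash
python3 -c "
from pl import *
st(); a=plan([.481,-.332,.113],down(15),n=1)"
```

```text
t 2.2 p [ 0.4804 -0.332   0.1127] x [ 0.966  0.258 -0.001] z [-0.001  0.    -1.   ] F [-0.06  0.66 -0.04] T [-0.01 -0.01 -0.05] gap 0.085 q [ 0.64  0.38 -0.11  1.64  0.05  1.12 -0.79]
n 1 dist 0.0007 rot [-0.04  0.05 -0.02]
[0.085, 0.0006, 0.0002, -0.0003, -0.0006, 0.0009, -0.0004]
```

Excellent. Close.

Emit:
{"method": "arm_command", "body": {
  "targets": [
    [[0.0,0,0,0,0,0,0],[0.0,0,0,0,0,0,0],[0.0,0,0,0,0,0,0],[0.0,0,0,0,0,0,0],[0.0,0,0,0,0,0,0],[0.0,0,0,0,0,0,0]]
  ],
  "squeeze": 60
}}

```text
time: 2.95
eef_pos: [0.4815, -0.333, 0.1159]
ee_rot: [0.001, 0.991, 0.13, 0.001]
wrist_force: [-1.0, 0.3, -1.0]
finger_gap: 0.0194
```

```bash
python3 -c "
from pl import *
st(); cap('side','s2')
s=cv2.imread('pics/s2.png'); cv2.imwrite('pics/v2.png',cv2.resize(s[80:220,270:410],(560,560)))"
```

```text
t 2.95 p [ 0.4815 -0.333   0.1159] x [0.966 0.258 0.002] z [ 0.002 -0.002 -1.   ] F [-0.99  0.26 -0.97] T [ 0.02  0.   -0.02] gap 0.0194 q [ 0.64  0.38 -0.11  1.64  0.05  1.12 -0.79]
```

View pics/v2.png

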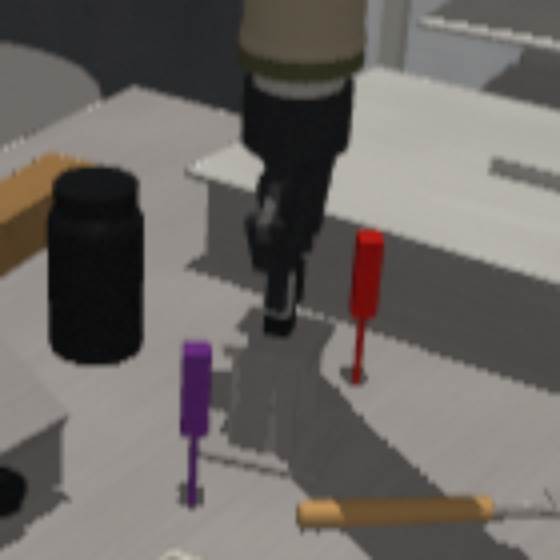

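Emit:
{"method": "arm_command", "body": {
  "targets": [
    [[0.0,0,0,-0.015,0,0,0],[0.0,0,0,-0.03,0,0,0],[0.0,0,0,-0.04,0,0,0],[0.0,0,0,-0.03,0,0,0],[0.0,0,0,-0.01,0,0,0],[0.0,0,0,0,0,0,0]]
  ]
}}

```text
time: 3.75
eef_pos: [0.481, -0.3325, 0.2479]
ee_rot: [0.001, 0.991, 0.13, 0.001]
wrist_force: [-0.1, 0.2, -1.4]
finger_gap: 0.0195
```

```bash
python3 -c "
from pl import *
st(); cap('side','s3')
s=cv2.imread('pics/s3.png'); cv2.imwrite('pics/v3.png',cv2.resize(s[40:180,270:410],(560,560)))
n=np.array([-np.sin(np.radians(28))*np.cos(np.radians(-4)),-np.sin(np.radians(28))*np.sin(np.radians(-4)),np.cos(np.radians(28))])
y=np.array([np.sin(np.radians(4)),np.cos(np.radians(4)),0])
Rw=Ro.from_matrix(np.c_[np.cross(y,n),y,n]); # slope axes
x=np.cross(y,n); Rt=Ro.from_matrix(np.c_[x,-y,-n])
print(n,y,x,Rt.as_matrix())
mid=np.array([.6085,-.015,.1095])
p=mid+n*(.0869+.04)-y*.045
print('target',p); plan(p,Rt,g=0,vmax=.045)
"
```

```text
t 3.75 p [ 0.481  -0.3325  0.2479] x [0.966 0.258 0.003] z [ 0.003 -0.003 -1.   ] F [-0.14  0.24 -1.43] T [-0.01  0.1  -0.04] gap 0.0195 q [ 0.63  0.29 -0.11  1.46  0.03  1.39 -0.78]
[-0.46832795  0.03274868  0.88294759] [0.06975647 0.99756405 0.        ] [ 0.88079678 -0.06159131  0.46947156] [[ 0.88079678 -0.06975647  0.46832795]
 [-0.06159131 -0.99756405 -0.03274868]
 [ 0.46947156  0.         -0.88294759]]
target [ 0.54593014 -0.05573457  0.22154605]
n 7 dist 0.2854 rot [-4.5  27.61 18.61]
[0, 0.0192, -0.0358, 0.0036, -0.0112, 0.0688, 0.0464]
[0, 0.0172, -0.0367, 0.0045, -0.0112, 0.0688, 0.0464]
[0, 0.0152, -0.0375, 0.0052, -0.0112, 0.0688, 0.0464]
[0, 0.013, -0.0382, 0.0057, -0.0112, 0.0688, 0.0464]
[0, 0.0108, -0.0388, 0.0061, -0.0112, 0.0688, 0.0464]
[0, 0.0086, -0.0394, 0.0063, -0.0112, 0.0688, 0.0464]
[0, 0.0063, -0.0398, 0.0064, -0.0112, 0.0688, 0.0464]
```

View pics/v3.png

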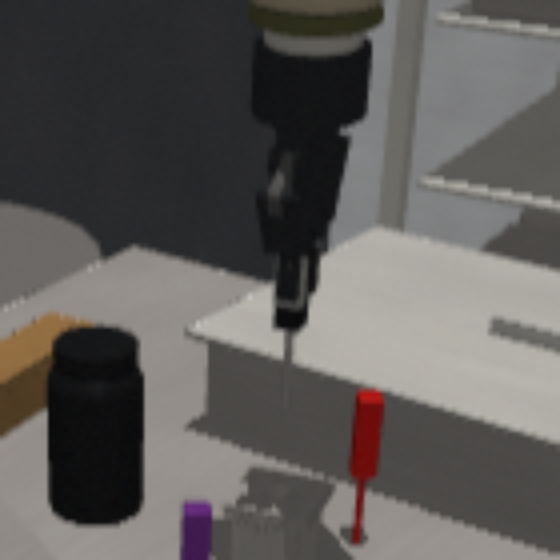

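Side crop: the pin is held straight, with the rod tip at about (341,144) in the full picture. Moving it to a hover above the slot's −y end.

Emit:
{"method": "arm_command", "body": {
  "targets": [
    [[0,0.019,-0.036,0.003,-0.011,0.069,0.046],[0,0.017,-0.037,0.004,-0.011,0.069,0.046],[0,0.015,-0.0375,0.005,-0.011,0.069,0.046],[0,0.013,-0.038,0.006,-0.011,0.069,0.046],[0,0.011,-0.039,0.006,-0.011,0.069,0.046],[0,0.0085,-0.035,0.006,-0.011,0.069,0.046],[0,0.006,-0.025,0.006,-0.011,0.069,0.046],[0,0,0,0,0,0,0]]
  ],
  "squeeze": 80
}}

```text
time: 4.8
eef_pos: [0.5401, -0.0653, 0.2088]
ee_rot: [0.005, 0.97, -0.039, 0.24]
wrist_force: [-1.1, -0.5, -0.4]
finger_gap: 0.0191
```

```bash
cat >> pl.py <<'E'
n=np.array([-np.sin(np.radians(28))*np.cos(np.radians(-4)),-np.sin(np.radians(28))*np.sin(np.radians(-4)),np.cos(np.radians(28))])
y=np.array([np.sin(np.radians(4)),np.cos(np.radians(4)),0])
x=np.cross(y,n); Rt=Ro.from_matrix(np.c_[x,-y,-n]); mid=np.array([.6085,-.015,.1095])
LT=.0869
def rel():
    o,p,R=cur(); t=p+R.apply([0,0,LT])-mid; F=np.array(o['wrist_force'])
    print('t',round(o['time'],2),'tip rel slot x,y,n mm',np.round([1000*t@x,1000*t@y,1000*t@n],1),'F x,y,n',np.round([F@x,F@y,F@n],2),'rot err deg',np.degrees((R.inv()*Rt).as_rotvec()).round(2),'gap',round(o['finger_gap'],4))
E
python3 -c "
from pl import *
rel(); st()
plan(mid+n*(LT+.03)-y*.045,Rt,g=0,n=2)
cap('side','s4');cap('top','t4')
s=cv2.imread('pics/s4.png');t=cv2.imread('pics/t4.png'); cv2.imwrite('pics/v4.png',np.hstack([cv2.resize(s[120:220,180:280],(400,400)),cv2.resize(t[100:200,220:320],(400,400))]))
o,p,R=cur(); tip=p+R.apply([0,0,LT]); print('proj tip',proj('side',tip),proj('top',tip))
"
```

```text
t 4.8 tip rel slot x,y,n mm [-11.  -54.6  31.2] F x,y,n [-1.14 -0.61  0.14] rot err deg [-0.29  0.26 -0.67] gap 0.0191
t 4.8 p [ 0.5401 -0.0653  0.2088] x [ 0.882 -0.073  0.465] z [ 0.465 -0.027 -0.885] F [-1.11 -0.53 -0.41] T [0.07 0.66 0.01] gap 0.0191 q [ 0.43 -0.1  -0.34  2.06 -0.07  0.69 -1.53]
n 2 dist 0.0146 rot [-0.29  0.26 -0.67]
[0, 0.0052, -0.0051, 0.0006, -0.0025, 0.0023, -0.0058]
[0, 0.0053, -0.005, 0.0006, -0.0025, 0.0023, -0.0058]
proj tip [255.99526958 176.49088299] [291.13938026 161.05545964]
```

View pics/v4.png

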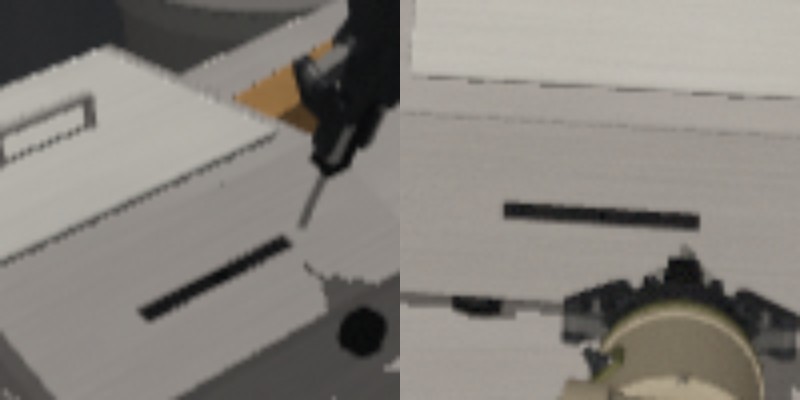

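Tip seen at side (256,177) and top (291.5,162), which matches the predictions within 1 px. Aligning over the slot.

Emit:
{"method": "arm_command", "body": {
  "targets": [
    [[0,0.0055,-0.005,0.006,-0.0025,0.002,-0.006],[0,0.0055,-0.004,0.009,-0.0025,0.002,-0.006],[0,0,0,0.0,0,0,0],[0,0,0,0.0,0,0,0]]
  ]
}}

```text
time: 5.4
eef_pos: [0.56, -0.0629, 0.2008]
ee_rot: [0.009, 0.97, -0.036, 0.241]
wrist_force: [-0.1, 0.3, -0.6]
finger_gap: 0.0195
```

```bash
python3 -c "
from pl import *
rel(); plan(mid+n*(LT+.01)-y*.045,Rt,g=0,n=1)"
```

```text
t 5.4 tip rel slot x,y,n mm [  3.  -51.4  14.8] F x,y,n [-0.38  0.29 -0.47] rot err deg [ 0.18  0.1  -0.27] gap 0.0195
n 1 dist 0.0084 rot [ 0.18  0.1  -0.27]
[0, -0.0031, -0.0062, 0.0048, 0.0031, 0.0018, -0.0046]
```

Emit:
{"method": "arm_command", "body": {
  "targets": [
    [[0,-0.003,-0.006,0.006,0.003,0.002,-0.004],[0,0,0,0,0,0,0],[0,0,0,0.0,0,0,0]]
  ]
}}

```text
time: 5.78
eef_pos: [0.5604, -0.0568, 0.1935]
ee_rot: [0.008, 0.97, -0.034, 0.242]
wrist_force: [0.9, -0.3, -0.8]
finger_gap: 0.0189
```

```bash
python3 -c "
from pl import *
rel()
cap('side','s5');cap('top','t5')
s=cv2.imread('pics/s5.png');t=cv2.imread('pics/t5.png'); cv2.imwrite('pics/v5.png',np.hstack([cv2.resize(s[150:215,200:265],(400,400),interpolation=2),cv2.resize(t[130:195,240:305],(400,400),interpolation=2)]))
o,p,R=cur(); tip=p+R.apply([0,0,LT]); print('proj tip',proj('side',tip),proj('top',tip))
"
```

```text
t 5.78 tip rel slot x,y,n mm [ -0.3 -45.    8.4] F x,y,n [ 0.38 -0.23 -1.16] rot err deg [ 0.   -0.01 -0.04] gap 0.0189
proj tip [248.17939511 181.01101171] [286.79721347 155.17737236]
```

View pics/v5.png

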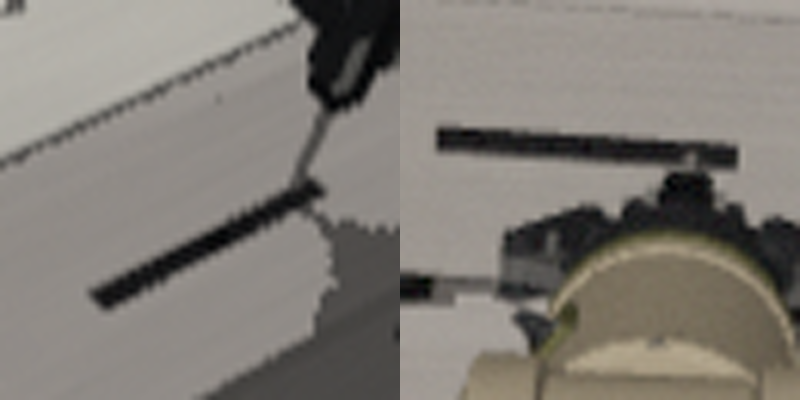

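Tip is over the slot in both views. Lowering.

Emit:
{"method": "arm_command", "body": {
  "targets": [
    [[0,0.0003,0,0.006,0,0,0],[0,0,0,0.003,0,0,0],[0,0,0,0.0,0,0,0]]
  ]
}}

```text
time: 6.25
eef_pos: [0.5653, -0.0573, 0.1854]
ee_rot: [0.008, 0.97, -0.034, 0.242]
wrist_force: [0.9, -0.1, -0.5]
finger_gap: 0.0193
```

```bash
python3 -c "
from pl import *
rel()"
```

```text
t 6.25 tip rel slot x,y,n mm [  0.2 -45.2  -1.1] F x,y,n [ 0.57 -0.08 -0.92] rot err deg [ 0.02 -0.03 -0.05] gap 0.0193
```

Emit:
{"method": "arm_command", "body": {
  "targets": [
    [[0,0,0,0.002,0,0,0],[0,0,0,0.001,0,0,0]]
  ]
}}

```text
time: 6.5
eef_pos: [0.5668, -0.0574, 0.1826]
ee_rot: [0.008, 0.97, -0.034, 0.242]
wrist_force: [-0.3, -0.2, -0.3]
finger_gap: 0.019
```

```bash
python3 -c "
from pl import *
rel()"
```

```text
t 6.5 tip rel slot x,y,n mm [  0.3 -45.3  -4.2] F x,y,n [-0.4  -0.25 -0.14] rot err deg [ 0.02 -0.03 -0.06] gap 0.019
```

Emit:
{"method": "arm_command", "body": {
  "targets": [
    [[0,0,0,0.001,0,0,0],[0,0,0,0.001,0,0,0]]
  ]
}}

```text
time: 6.75
eef_pos: [0.5679, -0.0575, 0.182]
ee_rot: [0.009, 0.97, -0.034, 0.242]
wrist_force: [-12.4, 0.0, 13.8]
finger_gap: 0.019
```

```bash
python3 -c "
from pl import *
rel()"
```

```text
t 6.75 tip rel slot x,y,n mm [  0.9 -45.3  -5.3] F x,y,n [-4.47 -0.82 18.04] rot err deg [ 0.05 -0.07 -0.05] gap 0.019
```

Emit:
{"method": "arm_command", "body": {
  "targets": [
    [[0,0,0,-0.0003,0,0,0],[0,0,-0.003,0.0003,0,0,0],[0,0,-0.003,0.0003,0,0,0]]
  ]
}}

```text
time: 7.12
eef_pos: [0.5684, -0.0531, 0.1826]
ee_rot: [0.01, 0.969, -0.035, 0.243]
wrist_force: [-3.4, -4.4, 4.3]
finger_gap: 0.0192
```

```bash
python3 -c "
from pl import *
rel()"
```

```text
t 7.12 tip rel slot x,y,n mm [  1.5 -41.1  -4.8] F x,y,n [-0.7  -4.58  5.25] rot err deg [ 0.19 -0.12 -0.12] gap 0.0192
```

Emit:
{"method": "arm_command", "body": {
  "targets": [
    [[0,-0.0005,-0.003,0.0002,0,0,0],[0,-0.0003,-0.003,0.0003,0,0,0],[0,0,-0.003,0.0003,0,0,0]]
  ]
}}

```text
time: 7.5
eef_pos: [0.5692, -0.0463, 0.1826]
ee_rot: [0.011, 0.969, -0.037, 0.244]
wrist_force: [-6.4, -6.8, 6.5]
finger_gap: 0.0192
```

```bash
python3 -c "
from pl import *
rel()"
```

```text
t 7.5 tip rel slot x,y,n mm [  1.9 -34.5  -4.9] F x,y,n [-2.14 -7.27  8.45] rot err deg [ 0.38 -0.23 -0.24] gap 0.0192
```

Emit:
{"method": "arm_command", "body": {
  "targets": [
    [[0,-0.001,-0.002,0,0.004,-0.003,-0.003],[0,-0.0005,-0.003,0.0001,0.002,-0.001,-0.001],[0,-0.0005,-0.003,0.0002,0.001,0,0],[0,0,-0.003,0.0002,0.001,0,0]]
  ]
}}

```text
time: 8.0
eef_pos: [0.5692, -0.036, 0.1823]
ee_rot: [0.009, 0.969, -0.035, 0.243]
wrist_force: [-4.6, -5.3, 5.3]
finger_gap: 0.019
```

```bash
python3 -c "
from pl import *
rel()"
```

```text
t 8.0 tip rel slot x,y,n mm [  1.1 -23.7  -4.9] F x,y,n [-1.24 -5.6   6.69] rot err deg [ 0.03 -0.14 -0.07] gap 0.019
```

Emit:
{"method": "arm_command", "body": {
  "targets": [
    [[0,-0.0005,-0.003,0.0002,0.002,-0.001,0],[0,-0.0003,-0.003,0.0002,0.002,-0.001,0],[0,-0.0003,-0.003,0.0002,0.001,0,0]]
  ]
}}

```text
time: 8.38
eef_pos: [0.5695, -0.0282, 0.1822]
ee_rot: [0.007, 0.969, -0.035, 0.243]
wrist_force: [-4.7, -4.6, 6.2]
finger_gap: 0.0195
```

```bash
python3 -c "
from pl import *
rel()"
```

```text
t 8.38 tip rel slot x,y,n mm [  0.8 -15.7  -4.9] F x,y,n [-0.92 -4.96  7.49] rot err deg [-0.13 -0.12 -0.15] gap 0.0195
```

Emit:
{"method": "arm_command", "body": {
  "targets": [
    [[0,-0.0003,-0.003,0.0002,0,-0.001,0],[0,-0.0003,-0.003,0.0002,0,-0.001,0],[0,-0.0003,-0.003,0.0002,0,0,0]]
  ]
}}

```text
time: 8.75
eef_pos: [0.5695, -0.0174, 0.1808]
ee_rot: [0.007, 0.97, -0.034, 0.242]
wrist_force: [0.4, -0.3, -1.8]
finger_gap: 0.0191
```

```bash
python3 -c "
from pl import *
rel()"
```

```text
t 8.75 tip rel slot x,y,n mm [-0.8 -4.8 -5.7] F x,y,n [-0.51 -0.28 -1.8 ] rot err deg [-0.2   0.03 -0.1 ] gap 0.0191
```

Contact force has vanished and the tip is lower: it is over the hole. Probing down.

Emit:
{"method": "arm_command", "body": {
  "targets": [
    [[0,0.0003,0,0.001,0,0,0],[0,0,0,0.001,0,0,0]]
  ]
}}

```text
time: 9.0
eef_pos: [0.5703, -0.0157, 0.1782]
ee_rot: [0.006, 0.97, -0.033, 0.241]
wrist_force: [0.2, -0.3, -0.7]
finger_gap: 0.0193
```

```bash
python3 -c "
from pl import *
rel()"
```

```text
t 9.0 tip rel slot x,y,n mm [-1.6 -2.9 -8.4] F x,y,n [-0.15 -0.28 -0.73] rot err deg [-0.3   0.12  0.  ] gap 0.0193
```

Emit:
{"method": "arm_command", "body": {
  "targets": [
    [[0,0.0012,0,0.002,-0.003,0.002,0],[0,0.0003,0,0.002,0,0,0],[0,0,0,0.001,0,0,0]]
  ]
}}

```text
time: 9.38
eef_pos: [0.5741, -0.0159, 0.1737]
ee_rot: [0.007, 0.97, -0.034, 0.241]
wrist_force: [0.5, -0.4, -1.4]
finger_gap: 0.0191
```

```bash
python3 -c "
from pl import *
rel()"
```

```text
t 9.38 tip rel slot x,y,n mm [ -0.2  -3.1 -14.1] F x,y,n [-0.22 -0.36 -1.46] rot err deg [-0.13  0.04 -0.01] gap 0.0191
```

Emit:
{"method": "arm_command", "body": {
  "targets": [
    [[0,0,0,0.002,0,0,0],[0,0,0,0.002,0,0,0]]
  ]
}}

```text
time: 9.62
eef_pos: [0.5761, -0.0161, 0.1703]
ee_rot: [0.007, 0.97, -0.034, 0.242]
wrist_force: [-1.7, -0.7, 2.2]
finger_gap: 0.0193
```

```bash
python3 -c "
from pl import *
rel()"
```

```text
t 9.62 tip rel slot x,y,n mm [  0.   -3.1 -18.1] F x,y,n [-0.37 -0.86  2.71] rot err deg [-0.12  0.02 -0.01] gap 0.0193
```

Emit:
{"method": "arm_command", "body": {
  "targets": [
    [[0,0,0,0.0015,0,0,0],[0,0,0,0.0012,0,0,0],[0,0,0,0.001,0,0,0]]
  ]
}}

```text
time: 10.0
eef_pos: [0.5781, -0.0162, 0.1676]
ee_rot: [0.008, 0.97, -0.034, 0.242]
wrist_force: [-10.0, 1.0, 12.4]
finger_gap: 0.0191
```

```bash
python3 -c "
from pl import *
rel()"
```

```text
t 10.0 tip rel slot x,y,n mm [  0.7  -3.1 -21.4] F x,y,n [-3.02  0.35 15.67] rot err deg [-0.11 -0.03 -0.01] gap 0.0191
```

Firm stop (16 N) about 16 mm below the slot floor: button fully in. Hold briefly, then retract.

Emit:
{"method": "arm_command", "body": {
  "targets": [
    [[0,0,0,0.0005,0,0,0],[0,0,0,0.0005,0,0,0]]
  ]
}}

```text
time: 10.25
eef_pos: [0.5783, -0.0161, 0.1677]
ee_rot: [0.008, 0.97, -0.034, 0.242]
wrist_force: [-9.8, 0.3, 9.5]
finger_gap: 0.0189
```

```bash
python3 -c "
from pl import *
rel()"
```

```text
t 10.25 tip rel slot x,y,n mm [  0.8  -3.1 -21.4] F x,y,n [-4.21 -0.39 12.95] rot err deg [-0.07 -0.02  0.02] gap 0.0189
```

Emit:
{"method": "arm_command", "body": {
  "targets": [
    [[0,-0.0005,0,-0.004,0,0,0],[0,0,0,-0.008,0,0,0],[0,0,0,-0.015,0,0,0],[0,0,0,-0.025,0,0,0],[0,0,0,-0.015,0,0,0],[0,0,0,0,0,0,0]]
  ]
}}

```text
time: 11.0
eef_pos: [0.5449, -0.0138, 0.2308]
ee_rot: [0.008, 0.969, -0.033, 0.243]
wrist_force: [0.4, -0.3, -1.3]
finger_gap: 0.0191
```

```bash
python3 -c "
from pl import *
rel(); st()
cap('side','s6');cap('top','t6')
s=cv2.imread('pics/s6.png');t=cv2.imread('pics/t6.png'); cv2.imwrite('pics/v6.png',np.hstack([cv2.resize(s[110:210,180:280],(400,400),interpolation=2),cv2.resize(t[110:210,220:320],(400,400),interpolation=2)]))
o,p,R=cur(); tip=p+R.apply([0,0,LT]); print('proj tip',proj('side',tip),proj('top',tip))
pu=[.4815,-.333,.26]; a=plan(pu,down(15),g=0,vmax=.045)
"
```

```text
t 11.0 tip rel slot x,y,n mm [ 1.  -3.1 50. ] F x,y,n [-0.28 -0.23 -1.32] rot err deg [-0.08 -0.13  0.02] gap 0.0191
t 11.0 p [ 0.5449 -0.0138  0.2308] x [ 0.88  -0.061  0.472] z [ 0.47  -0.031 -0.882] F [ 0.36 -0.25 -1.3 ] T [0.05 0.59 0.05] gap 0.0191 q [ 0.37 -0.12 -0.41  2.03  0.01  0.73 -1.69]
proj tip [240.27438502 177.9019753 ] [269.87604772 157.72045927]
n 8 dist 0.3268 rot [  4.55 -27.75 -18.58]
[0, -0.0027, 0.0403, -0.0059, 0.0099, -0.0606, -0.0405]
[0, -0.0047, 0.0401, -0.006, 0.0099, -0.0606, -0.0405]
[0, -0.0067, 0.0398, -0.0061, 0.0099, -0.0606, -0.0405]
[0, -0.0086, 0.0395, -0.006, 0.0099, -0.0606, -0.0405]
[0, -0.0106, 0.039, -0.0058, 0.0099, -0.0606, -0.0405]
[0, -0.0125, 0.0385, -0.0055, 0.0099, -0.0606, -0.0405]
[0, -0.0144, 0.0379, -0.0051, 0.0099, -0.0606, -0.0405]
[0, -0.0162, 0.0372, -0.0045, 0.0099, -0.0606, -0.0405]
```

View pics/v6.png

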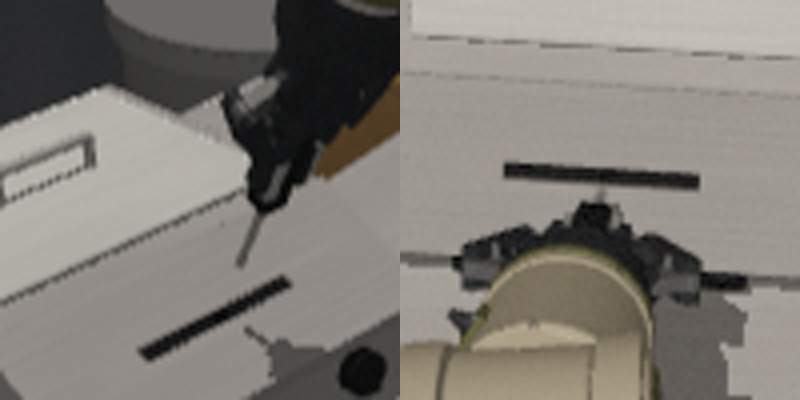

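Tip at side (240,176), predicted (240,178): still straight. Returning to above the stand.

Emit:
{"method": "arm_command", "body": {
  "targets": [
    [[0,-0.003,0.036,-0.008,0.01,-0.06,-0.04],[0,-0.005,0.04,-0.008,0.01,-0.06,-0.04],[0,-0.007,0.04,-0.007,0.01,-0.06,-0.04],[0,-0.009,0.0395,-0.006,0.01,-0.06,-0.04],[0,-0.011,0.039,-0.006,0.01,-0.06,-0.04],[0,-0.0125,0.038,-0.004,0.01,-0.06,-0.04],[0,-0.014,0.034,-0.003,0.01,-0.06,-0.04],[0,-0.012,0.025,-0.002,0.008,-0.05,-0.035]]
  ]
}}

```text
time: 12.1
eef_pos: [0.4785, -0.3187, 0.2496]
ee_rot: [-0.003, 0.991, 0.134, -0.006]
wrist_force: [0.6, 0.2, -1.0]
finger_gap: 0.0194
```

Emit:
{"method": "arm_command", "body": {
  "targets": [
    [[0,0,0,0,0,0,0],[0,0,0,0,0,0,0]]
  ]
}}

```text
time: 12.35
eef_pos: [0.4782, -0.3203, 0.2463]
ee_rot: [-0.004, 0.991, 0.132, -0.008]
wrist_force: [0.8, 0.2, -0.5]
finger_gap: 0.019
```

```bash
python3 -c "
from pl import *
st()
pu=[.481,-.3325,.2]; a=plan(pu,down(15),g=0,n=3)
"
```

```text
t 12.35 p [ 0.4782 -0.3203  0.2463] x [ 0.965  0.263 -0.014] z [-0.016  0.006 -1.   ] F [ 0.8   0.24 -0.48] T [0.03 0.04 0.02] gap 0.019 q [ 0.59  0.29 -0.08  1.47  0.02  1.41 -0.79]
n 3 dist 0.0479 rot [-0.6   0.79  0.22]
[0, 0.0, 0.0043, 0.0154, -0.0035, 0.0046, 0.0013]
[0, -0.0, 0.0043, 0.0154, -0.0035, 0.0046, 0.0013]
[0, -0.0001, 0.0042, 0.0154, -0.0035, 0.0046, 0.0013]
```

Emit:
{"method": "arm_command", "body": {
  "targets": [
    [[0,0,0.006,0.015,-0.005,0.007,0.002],[0,0,0.004,0.015,-0.004,0.005,0.001],[0,0,0.002,0.01,0,0,0],[0,0,0,0,0,0,0]]
  ]
}}

```text
time: 12.85
eef_pos: [0.4822, -0.3278, 0.2044]
ee_rot: [-0.001, 0.991, 0.133, 0.0]
wrist_force: [0.5, -0.1, -0.2]
finger_gap: 0.0189
```

```bash
python3 -c "
from pl import *
st()
pu=[.481,-.3325,.19]; a=plan(pu,down(15),g=0,n=1)
cap('side','s7');cap('top','t7')
s=cv2.imread('pics/s7.png');t=cv2.imread('pics/t7.png'); cv2.imwrite('pics/v7.png',np.hstack([cv2.resize(s[110:210,290:390],(400,400),interpolation=2),cv2.resize(t[150:250,330:430],(400,400),interpolation=2)]))
o,p,R=cur(); tip=p+R.apply([0,0,LT]); print('proj tip',proj('side',tip),proj('side',[.481,-.3325,.094]),proj('top',tip))
"
```

```text
t 12.85 p [ 0.4822 -0.3278  0.2044] x [0.965 0.263 0.   ] z [-0.     0.002 -1.   ] F [ 0.52 -0.14 -0.21] T [ 0.04 -0.02 -0.06] gap 0.0189 q [ 0.6   0.31 -0.07  1.53  0.02  1.31 -0.78]
n 1 dist 0.0152 rot [-0.13 -0.02  0.24]
[0, -0.0024, 0.0042, 0.0144, -0.0023, -0.0003, 0.0043]
proj tip [339.58991696 156.3599633 ] [340.42754858 163.31441476] [391.61441441 199.45592257]
```

View pics/v7.png

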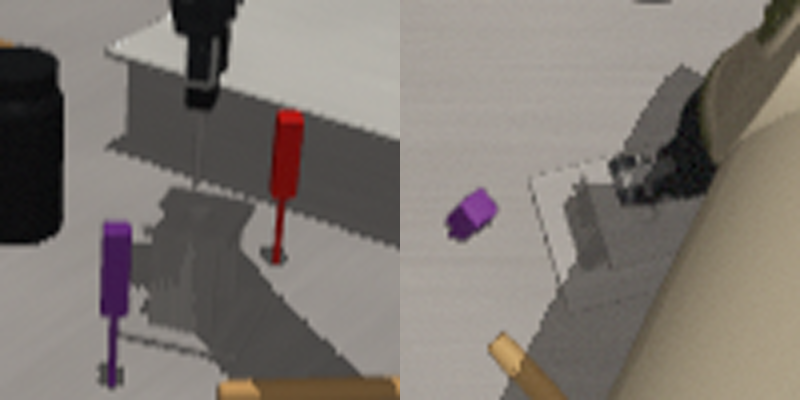

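Rod tip at side (339,157), as predicted, over the plate. Align, then lower in.

Emit:
{"method": "arm_command", "body": {
  "targets": [
    [[0,-0.002,0.0042,0.006,-0.002,0,0.004],[0,0,0,0,0,0,0]]
  ]
}}

```text
time: 13.2
eef_pos: [0.4823, -0.3332, 0.2003]
ee_rot: [0.001, 0.991, 0.131, 0.002]
wrist_force: [-0.1, 0.5, -0.8]
finger_gap: 0.0192
```

```bash
python3 -c "
from pl import *
st()
plan([.481,-.3325,.165],down(15),g=0,n=2)
"
```

```text
t 13.2 p [ 0.4823 -0.3332  0.2003] x [0.966 0.259 0.003] z [ 0.003 -0.002 -1.   ] F [-0.07  0.45 -0.78] T [ 0.01  0.03 -0.02] gap 0.0192 q [ 0.61  0.31 -0.07  1.53  0.02  1.29 -0.78]
n 2 dist 0.0353 rot [ 0.14 -0.16  0.01]
[0, -0.0006, -0.0005, 0.0176, 0.0013, -0.0014, 0.0001]
[0, -0.0006, -0.0005, 0.0176, 0.0013, -0.0014, 0.0001]
```

Emit:
{"method": "arm_command", "body": {
  "targets": [
    [[0,-0.0006,-0.0003,0.012,0.001,-0.001,0],[0,-0.0003,0,0.012,0.001,0,0],[0,0,0,0.008,0,0,0]]
  ]
}}

```text
time: 13.58
eef_pos: [0.4816, -0.3333, 0.1666]
ee_rot: [0.0, 0.991, 0.131, 0.001]
wrist_force: [-0.1, -0.2, -1.2]
finger_gap: 0.0189
```

```bash
python3 -c "
from pl import *
st()
plan([.481,-.3325,.122],down(15),g=0,n=3)
"
```

```text
t 13.57 p [ 0.4816 -0.3333  0.1666] x [0.966 0.259 0.002] z [ 0.003 -0.    -1.   ] F [-0.07 -0.16 -1.16] T [ 0.02 -0.01  0.01] gap 0.0189 q [ 0.61  0.34 -0.07  1.58  0.02  1.22 -0.78]
n 3 dist 0.0446 rot [ 0.06 -0.14  0.  ]
[0, -0.0002, -0.0003, 0.0149, 0.0003, -0.0008, 0.0]
[0, -0.0001, -0.0003, 0.0149, 0.0003, -0.0008, 0.0]
[0, -0.0001, -0.0003, 0.0149, 0.0003, -0.0008, 0.0]
```

Tip is inside the hole with no contact. Continue.

Emit:
{"method": "arm_command", "body": {
  "targets": [
    [[0,0,0,0.015,0,0,0],[0,0,0,0.015,0,0,0],[0,0,0,0.01,0,0,0],[0,0,0,0.003,0,0,0]]
  ]
}}

```text
time: 14.08
eef_pos: [0.4809, -0.3327, 0.1189]
ee_rot: [-0.001, 0.991, 0.131, 0.0]
wrist_force: [0.3, 0.2, -0.3]
finger_gap: 0.0191
```

```bash
python3 -c "
from pl import *
st()
"
```

```text
t 14.07 p [ 0.4809 -0.3327  0.1189] x [0.966 0.259 0.001] z [ 0.     0.001 -1.   ] F [ 0.28  0.18 -0.29] T [-0.01  0.05 -0.02] gap 0.0191 q [ 0.61  0.38 -0.07  1.63  0.03  1.13 -0.78]
```

Emit:
{"method": "arm_command", "body": {
  "targets": [
    [[0,0,0,0.0015,0,0,0],[0,0,0,0.001,0,0,0]]
  ]
}}

```text
time: 14.32
eef_pos: [0.4812, -0.3329, 0.1167]
ee_rot: [-0.0, 0.991, 0.131, 0.0]
wrist_force: [0.5, -0.0, -1.4]
finger_gap: 0.0195
```

```bash
python3 -c "
from pl import *
st()
"
```

```text
t 14.32 p [ 0.4812 -0.3329  0.1167] x [0.966 0.259 0.001] z [ 0.001  0.001 -1.   ] F [ 0.53 -0.05 -1.36] T [-0.03  0.03 -0.02] gap 0.0195 q [ 0.61  0.38 -0.07  1.64  0.03  1.13 -0.78]
```

Almost seated (about 1 mm). Open slowly.

Emit:
{"method": "arm_command", "body": {
  "targets": [
    [[0,0,0,0.001,0,0,0],[0.03,0,0,0,0,0,0],[0.05,0,0,0,0,0,0],[0.085,0,0,0,0,0,0],[0.085,0,0,0,0,0,0]]
  ]
}}

```text
time: 14.95
eef_pos: [0.4821, -0.3334, 0.1172]
ee_rot: [0.001, 0.991, 0.131, 0.002]
wrist_force: [-0.1, -0.8, -0.9]
finger_gap: 0.0822
```

Emit:
{"method": "arm_command", "body": {
  "targets": [
    [[0.085,0,0,0,0,0,0],[0.085,0,0,-0.02,0,0,0],[0.085,0,0,-0.05,0,0,0],[0.085,0,0,-0.055,0,0,0],[0.085,0,0,-0.04,0,0,0],[0.085,0,0,0,0,0,0]]
  ]
}}

```text
time: 15.7
eef_pos: [0.481, -0.3329, 0.2864]
ee_rot: [-0.0, 0.991, 0.131, 0.001]
wrist_force: [0.1, -0.2, -0.1]
finger_gap: 0.0851
```

```bash
python3 -c "
from pl import *
st()
cap('side','s8');cap('top','t8')
s=cv2.imread('pics/s8.png');t=cv2.imread('pics/t8.png'); cv2.imwrite('pics/v8.png',np.hstack([cv2.resize(s[110:210,290:390],(400,400),interpolation=2),cv2.resize(t[150:250,330:430],(400,400),interpolation=2)]))
"
```

```text
t 15.7 p [ 0.481  -0.3329  0.2864] x [0.966 0.259 0.002] z [ 0.002  0.    -1.   ] F [ 0.1  -0.23 -0.1 ] T [ 0.03  0.04 -0.03] gap 0.0851 q [ 0.6   0.28 -0.07  1.39  0.02  1.47 -0.77]
```

View pics/v8.png

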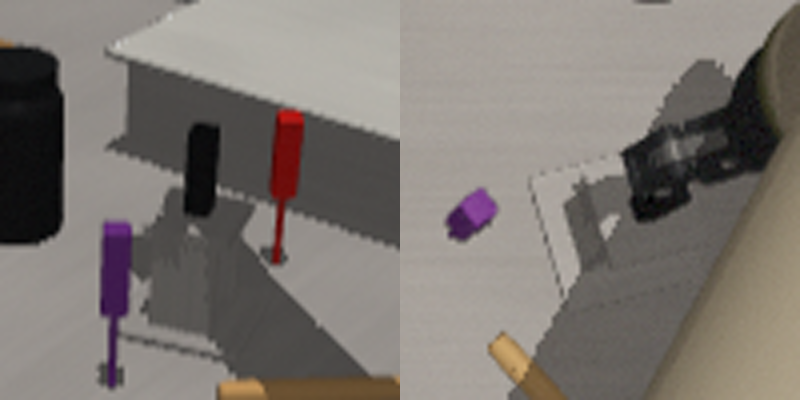

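The black pin is upright and seated in its stand (side crop handle (203,170)). Now to the tap, over the warmer at 0.29 m height.

Emit:
{"method": "arm_command", "body": {
  "targets": [
    [[0.085,0.01,-0.023,0,0,0,0],[0.085,0.02,-0.046,0,0,0,0],[0.085,0.02,-0.046,0,0,0,0.005],[0.085,0.02,-0.046,0,0,0,-0.005],[0.085,0.02,-0.046,0,0,0,-0.005],[0.085,0.02,-0.046,0,0,0,-0.005],[0.085,0.02,-0.046,0,0,0,-0.005],[0.085,0.02,-0.046,0,0,0,-0.005]]
  ]
}}

```text
time: 16.8
eef_pos: [0.5297, 0.0464, 0.2688]
ee_rot: [-0.005, 0.991, 0.136, -0.013]
wrist_force: [0.4, -0.4, -0.2]
finger_gap: 0.0846
```

```bash
python3 -c "
from pl import *
st()
plan([.586,.365,.22],down(18),g=.085,vmax=.045)
"
```

```text
t 16.8 p [0.5297 0.0464 0.2688] x [ 0.963  0.269 -0.024] z [-0.027  0.007 -1.   ] F [ 0.37 -0.39 -0.19] T [ 0.05 -0.06  0.05] gap 0.0846 q [ 0.14  0.21 -0.34  1.53  0.06  1.45 -1.49]
n 8 dist 0.3272 rot [-0.84  1.35 -2.41]
[0.085, 0.0176, -0.0364, 0.0062, -0.0018, 0.0029, -0.0053]
[0.085, 0.0178, -0.0363, 0.0062, -0.0018, 0.0029, -0.0053]
[0.085, 0.018, -0.0362, 0.0062, -0.0018, 0.0029, -0.0053]
[0.085, 0.0181, -0.0361, 0.0062, -0.0018, 0.0029, -0.0053]
[0.085, 0.0183, -0.036, 0.0061, -0.0018, 0.0029, -0.0053]
[0.085, 0.0185, -0.036, 0.0061, -0.0018, 0.0029, -0.0053]
[0.085, 0.0187, -0.0359, 0.0061, -0.0018, 0.0029, -0.0053]
[0.085, 0.0188, -0.0358, 0.0061, -0.0018, 0.0029, -0.0053]
```

Emit:
{"method": "arm_command", "body": {
  "targets": [
    [[0.085,0.018,-0.036,0.002,-0.002,0.003,-0.005],[0.085,0.018,-0.036,0.002,-0.002,0.003,-0.005],[0.085,0.018,-0.036,0.004,-0.002,0.003,-0.005],[0.085,0.018,-0.036,0.004,-0.002,0.003,-0.005],[0.085,0.018,-0.036,0.005,-0.002,0.003,-0.005],[0.085,0.017,-0.034,0.005,-0.002,0.003,-0.005],[0.085,0.012,-0.022,0.003,-0.002,0.003,-0.005],[0.085,0,0,0,0,0,0]]
  ]
}}

```text
time: 17.8
eef_pos: [0.5691, 0.3181, 0.2256]
ee_rot: [0.001, 0.987, 0.158, -0.014]
wrist_force: [-0.2, -0.3, -0.9]
finger_gap: 0.0849
```

```bash
python3 -c "
from pl import *
st()
plan([.586,.365,.2],down(18),g=.085,n=2)
"
```

```text
t 17.8 p [0.5691 0.3181 0.2256] x [ 0.95   0.312 -0.027] z [-0.026 -0.007 -1.   ] F [-0.17 -0.26 -0.9 ] T [ 0.01 -0.04  0.01] gap 0.0849 q [-0.27  0.51 -0.44  1.25  0.2   1.46 -1.94]
n 2 dist 0.0561 rot [-0.08  1.56  0.16]
[0.085, 0.0157, -0.0197, 0.0124, -0.0007, 0.0136, 0.0014]
[0.085, 0.0155, -0.0197, 0.0126, -0.0007, 0.0136, 0.0014]
```

Emit:
{"method": "arm_command", "body": {
  "targets": [
    [[0.085,0.016,-0.02,0.008,0,0.014,0.001],[0.085,0.015,-0.018,0.008,0,0.01,0.001],[0.085,0,0,0,0,0,0],[0.085,0,0,0,0,0,0]]
  ]
}}

```text
time: 18.3
eef_pos: [0.5868, 0.3591, 0.2042]
ee_rot: [0.002, 0.988, 0.155, -0.004]
wrist_force: [-0.3, -0.1, -0.7]
finger_gap: 0.0851
```

```bash
python3 -c "
from pl import *
st()
plan([.586,.365,.18],down(18),g=.085,n=1)
cap('side','s9');cap('top','t9')
s=cv2.imread('pics/s9.png');t=cv2.imread('pics/t9.png'); cv2.imwrite('pics/v9.png',np.hstack([cv2.resize(s[170:330,60:220],(400,400),interpolation=2),cv2.resize(t[110:230,90:210],(400,400),interpolation=2)]))
"
```

```text
t 18.3 p [0.5868 0.3591 0.2042] x [ 0.952  0.306 -0.01 ] z [-0.008 -0.006 -1.   ] F [-0.3  -0.07 -0.65] T [-0.03  0.01 -0.04] gap 0.0851 q [-0.33  0.58 -0.43  1.18  0.23  1.44 -2.  ]
n 1 dist 0.025 rot [ 0.17  0.55 -0.18]
[0.085, 0.0013, -0.006, 0.0242, 0.0031, 0.0096, -0.0032]
```

View pics/v9.png

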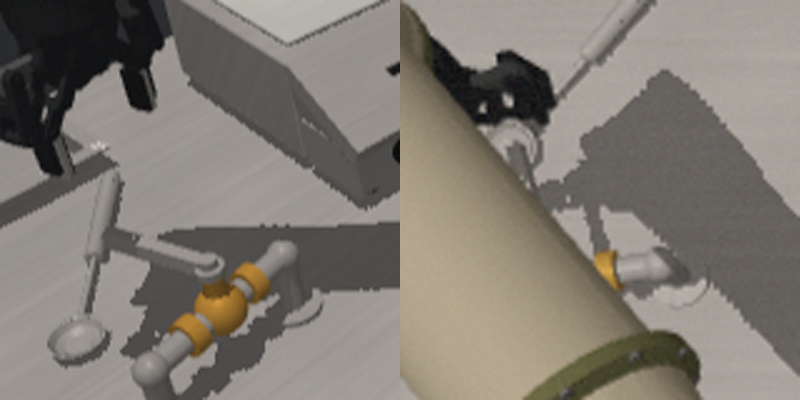

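The open jaws stand above, on either side of the lever. Descending.

Emit:
{"method": "arm_command", "body": {
  "targets": [
    [[0.085,0.001,-0.005,0.02,0.003,0.009,-0.003],[0.085,0,0,0.025,0,0,0],[0.085,0,0,0.02,0,0,0],[0.085,0,0,0.008,0,0,0],[0.085,0,0,0,0,0,0]]
  ]
}}

```text
time: 19.02
eef_pos: [0.5885, 0.3602, 0.1336]
ee_rot: [-0.0, 0.988, 0.154, 0.003]
wrist_force: [0.9, 0.0, -0.1]
finger_gap: 0.0848
```

```bash
python3 -c "
from pl import *
st()
plan([.586,.365,.094],down(18),g=.085,n=2)
cap('side','s10')
s=cv2.imread('pics/s10.png'); cv2.imwrite('pics/v10.png',cv2.resize(s[190:330,60:200],(560,560),interpolation=2))
"
```

```text
t 19.02 p [0.5885 0.3602 0.1336] x [0.953 0.304 0.005] z [ 0.005  0.001 -1.   ] F [ 0.88  0.01 -0.11] T [ 0.05 -0.03  0.04] gap 0.0848 q [-0.33  0.61 -0.43  1.29  0.25  1.29 -2.02]
n 2 dist 0.0399 rot [ 0.04 -0.3  -0.32]
[0.085, -0.0005, -0.0027, 0.0198, 0.0003, -0.0027, -0.0027]
[0.085, -0.0005, -0.0027, 0.0198, 0.0003, -0.0027, -0.0027]
```

View pics/v10.png

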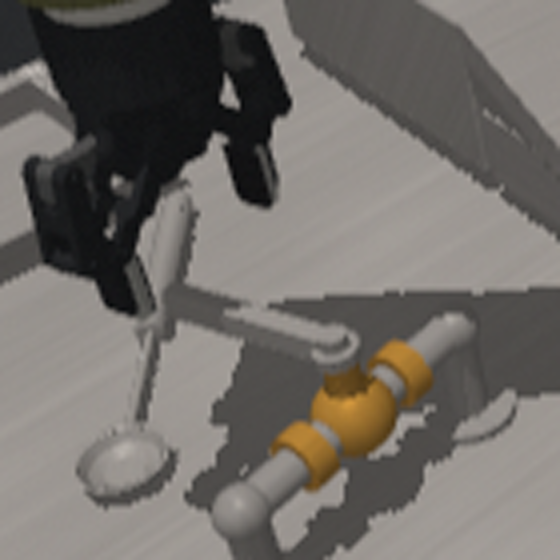

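Emit:
{"method": "arm_command", "body": {
  "targets": [
    [[0.085,-0.001,-0.003,0.018,0,-0.003,-0.003],[0.085,-0.001,-0.002,0.016,0,-0.002,-0.003],[0.085,0,0,0.002,0,0,0]]
  ]
}}

```text
time: 19.45
eef_pos: [0.5857, 0.3653, 0.0971]
ee_rot: [-0.0, 0.988, 0.157, 0.001]
wrist_force: [-0.8, 0.5, 0.5]
finger_gap: 0.0848
```

```bash
python3 -c "
from pl import *
st()
plan([.586,.365,.094],down(18),g=.085,n=1)
"
```

```text
t 19.45 p [0.5857 0.3653 0.0971] x [0.951 0.31  0.003] z [ 0.003  0.001 -1.   ] F [-0.78  0.46  0.54] T [ 0.01 -0.    0.02] gap 0.0848 q [-0.33  0.65 -0.42  1.33  0.27  1.22 -2.03]
n 1 dist 0.0032 rot [-0.01 -0.16  0.05]
[0.085, 0.0002, 0.0004, 0.0031, -0.0002, -0.0028, 0.0009]
```

Emit:
{"method": "arm_command", "body": {
  "targets": [
    [[0,0,0,0.002,0,-0.002,0],[0,0,0,0,0,0,0],[0,0,0,0,0,0,0],[0,0,0,0,0,0,0],[0,0,0,0,0,0,0],[0,0,0,0,0,0,0]]
  ],
  "squeeze": 30
}}

```text
time: 20.2
eef_pos: [0.5863, 0.3649, 0.0957]
ee_rot: [0.0, 0.988, 0.157, 0.001]
wrist_force: [0.6, -0.6, -0.8]
finger_gap: 0.0114
```

```bash
python3 -c "
from pl import *
st()
cap('side','s11')
s=cv2.imread('pics/s11.png'); cv2.imwrite('pics/v11.png',cv2.resize(s[190:330,60:200],(560,560),interpolation=2))
"
```

```text
t 20.2 p [0.5863 0.3649 0.0957] x [0.951 0.31  0.002] z [ 0.002  0.    -1.   ] F [ 0.59 -0.58 -0.75] T [-0.09 -0.02  0.17] gap 0.0114 q [-0.33  0.65 -0.42  1.32  0.27  1.22 -2.03]
```

View pics/v11.png

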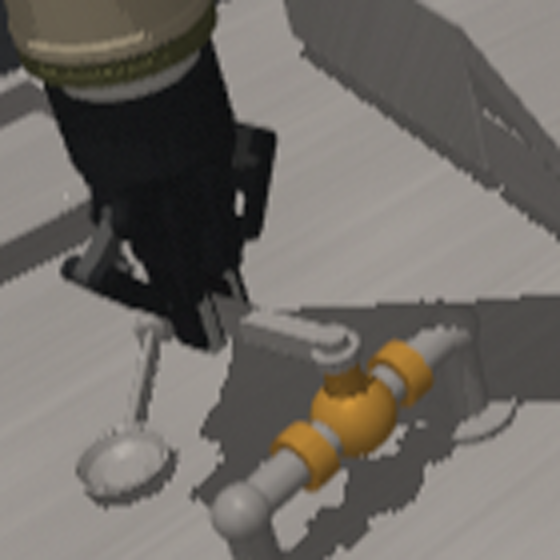

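Gripped square (gap 11.4 mm); the tool line passes through the axis estimate (0.510, 0.340). Turning on an arc.

Emit:
{"method": "arm_command", "body": {
  "targets": [
    [[0,-0.0002,-0.0045,0,0,0,-0.055],[0,-0.0003,-0.0063,0,0,0,-0.078],[0,-0.0003,-0.0063,0,0,0,-0.078],[0,-0.0003,-0.0063,0,0,0,-0.078]]
  ],
  "squeeze": 40
}}

```text
time: 20.75
eef_pos: [0.5763, 0.3848, 0.0957]
ee_rot: [0.001, 0.954, 0.3, 0.001]
wrist_force: [-0.5, -2.3, -0.4]
finger_gap: 0.0115
```

```bash
cat >> pl.py <<'E'
def lev():
    o,p,R=cur(); d=p[:2]-[.5102,.3401]; X=R.apply([1,0,0])
    print('t',round(o['time'],2),'yaw',np.degrees(np.arctan2(X[1],X[0])).round(2),'az from axis',np.degrees(np.arctan2(d[1],d[0])).round(2),'r',np.hypot(*d).round(4),'z',p[2].round(4),'F',np.round(o['wrist_force'],1),'gap',round(o['finger_gap'],4),'qd',np.abs(o['qd']).max().round(3))
E
python3 -c "
from pl import *
lev()"
```

```text
t 20.75 yaw 34.88 az from axis 34.04 r 0.0798 z 0.0957 F [-0.5 -2.3 -0.4] gap 0.0115 qd 0.508
```

Emit:
{"method": "arm_command", "body": {
  "targets": [
    [[0,-0.0003,-0.0068,0,0,0,-0.076],[0,-0.0003,-0.0064,0,0,0,-0.078],[0,-0.0002,-0.005,0,0,0,-0.06],[0,0,0,0,0,0,0]]
  ]
}}

```text
time: 21.25
eef_pos: [0.5648, 0.3978, 0.0957]
ee_rot: [0.001, 0.916, 0.402, 0.001]
wrist_force: [-0.2, -0.7, -0.8]
finger_gap: 0.0113
```

```bash
python3 -c "
from pl import *
lev()"
```

```text
t 21.25 yaw 47.43 az from axis 46.56 r 0.0795 z 0.0957 F [-0.2 -0.7 -0.8] gap 0.0113 qd 0.014
```

Emit:
{"method": "arm_command", "body": {
  "targets": [
    [[0,-0.0001,-0.005,0,0,0,-0.06],[0,-0.0001,-0.004,0,0,0,-0.045],[0,0,-0.0005,0,0,0,0],[0,0,0,0,0,0,0]]
  ]
}}

```text
time: 21.75
eef_pos: [0.5586, 0.4029, 0.0957]
ee_rot: [0.002, 0.894, 0.448, 0.001]
wrist_force: [0.7, -0.7, -0.8]
finger_gap: 0.0114
```

```bash
python3 -c "
from pl import *
lev()"
```

```text
t 21.75 yaw 53.26 az from axis 52.41 r 0.0793 z 0.0957 F [ 0.7 -0.7 -0.8] gap 0.0114 qd 0.002
```

Emit:
{"method": "arm_command", "body": {
  "targets": [
    [[0,0,0,0,0,0,0],[0.03,0,0,0,0,0,0],[0.06,0,0,0,0,0,0],[0.085,0,0,0,0,0,0],[0.085,0,0,-0.01,0,0,0],[0.085,0,0,-0.04,0,0,0],[0.085,0,0,-0.05,0,0,0],[0.085,0,0,-0.05,0,0,0]]
  ]
}}

```text
time: 22.75
eef_pos: [0.556, 0.4026, 0.247]
ee_rot: [0.001, 0.894, 0.448, -0.003]
wrist_force: [-0.0, -0.1, 0.3]
finger_gap: 0.085
```

Emit:
{"method": "arm_command", "body": {
  "targets": [
    [[0.085,-0.03,0.03,-0.03,0,0,0],[0.085,-0.03,0.045,0,0,0,0],[0.085,-0.02,0.045,0,0,0,0],[0.085,-0.01,0.045,0,0,0,0],[0.085,0,0.045,0,0,0,0],[0.085,0,0.04,0,0,0,0],[0.085,0,0.02,0,0,0,0],[0.085,0,0,0,0,0,0]]
  ]
}}

```text
time: 23.75
eef_pos: [0.7235, 0.1662, 0.2937]
ee_rot: [0.0, 0.893, 0.45, 0.006]
wrist_force: [0.0, 0.0, 0.5]
finger_gap: 0.0852
```

```bash
python3 -c "
from pl import *
st()
cap('side','s12');cap('top','t12')
s=cv2.imread('pics/s12.png');t=cv2.imread('pics/t12.png'); cv2.imwrite('pics/v12.png',np.hstack([cv2.resize(s[:400,:400],(400,400)),cv2.resize(t[:400,60:460],(400,400))]))
cv2.imwrite('pics/v13.png',np.hstack([cv2.resize(s[230:350,80:200],(400,400),interpolation=2),cv2.resize(t[130:230,90:190],(400,400),interpolation=2)]))
"
```

```text
t 23.75 p [0.7235 0.1662 0.2937] x [0.595 0.803 0.011] z [ 0.012  0.005 -1.   ] F [0.03 0.02 0.46] T [ 0.04  0.05 -0.05] gap 0.0852 q [-0.05  0.7  -0.5   0.81  0.31  1.68 -1.04]
```

View pics/v12.png

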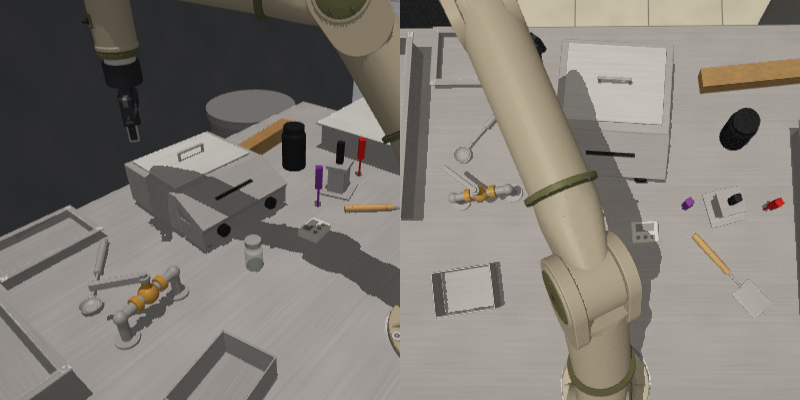

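View pics/v13.png

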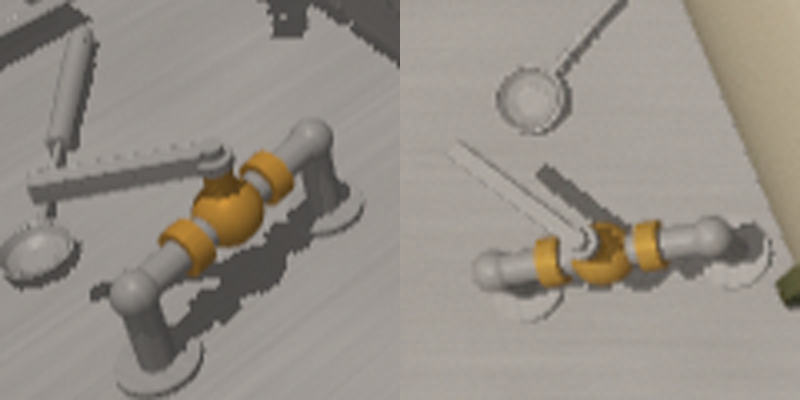

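```bash
python3 - <<'E'
from h import *
ang=lambda a,b:round(np.degrees(np.arctan2(*(b-a)[1::-1])),1)
f=lambda x,y:(90+x/4-.5,130+y/4-.5)
g=lambda x,y:(80+x*.3-.5,230+y*.3-.5)
for P in (((185,232),(62,141)),((165,243),(50,155))):
    a,b=[onz('top',*f(*p),.121) for p in P]; print('top',a.round(3),b.round(3),ang(a,b))
for P in (((195,147),(40,172)),((205,168),(33,183))):
    a,b=[onz('side',*g(*p),.121) for p in P]; print('side',a.round(3),b.round(3),ang(a,b))
t=cv2.imread('pics/t12.png'); z=cloud('top',np.load('pics/t12.npy')); uu,vv=np.meshgrid(np.arange(560),np.arange(420))
m=(z[...,2]>.108)&(z[...,2]<.13)&(uu>95)&(uu<140)&(vv>155)&(vv<195)
L=z[m]; l=cv2.fitLine(L[:,:2].astype(np.float32),cv2.DIST_HUBER,0,.001,.001).ravel(); print('depth',m.sum(),np.degrees(np.arctan2(l[1],l[0])))
z0=np.load('pics/Ptop.npy'); m=(z0[...,2]>.108)&(z0[...,2]<.13)&(uu>110)&(uu<145)&(vv>145)&(vv<195); L=z0[m]; l=cv2.fitLine(L[:,:2].astype(np.float32),cv2.DIST_HUBER,0,.001,.001).ravel(); print('depth before',m.sum(),np.degrees(np.arctan2(l[1],l[0])))
# pin check
s0=cv2.imread('pics/side0.png');s1=cv2.imread('pics/s12.png')
for s in(s0,s1):
    p=np.argwhere(s[130:170,328:352].max(2)<70); print(p.min(0),p.max(0),p.mean(0))
t0=cv2.imread('pics/top0.png')
for s in(t0,t):
    p=np.argwhere(s[188:212,382:408].max(2)<75); print(p.min(0),p.max(0),p.mean(0))
d=cv2.absdiff(t0,t).max(2)>40; print([ (n,d[b[0]:b[1],b[2]:b[3]].sum()) for n,b in dict(spat=(230,330,350,435),can=(105,155,375,425),pan=(260,320,90,165),spoon=(90,165,112,180),shk=(208,228,222,245)).items()])
E
```

```text
top [0.516 0.333 0.121] [0.577 0.417 0.121] 54.0
top [0.508 0.346 0.121] [0.567 0.424 0.121] 53.2
side [0.522 0.346 0.121] [0.576 0.417 0.121] 52.6
side [0.502 0.353 0.121] [0.57  0.424 0.121] 45.9
depth 243 53.760788
depth before 261 18.203396
[10  8] [33 17] [21.13461538 12.14903846]
[10  8] [33 16] [21.48969072 11.92268041]
[6 6] [16 19] [11.02521008 12.60504202]
[6 6] [16 19] [10.97345133 12.39823009]
[('spat', np.int64(2703)), ('can', np.int64(0)), ('pan', np.int64(0)), ('spoon', np.int64(248)), ('shk', np.int64(123))]
```

Lever is at 53–54° world against a tap yaw of 8.5°, so about 45°. The pin's pixels are back where they started. Handing in.

```bash
python3 -c "
from pl import *
st(); print(ctrl.hand_in())"
```

```text
t 23.85 p [0.7223 0.1683 0.2942] x [0.593 0.805 0.012] z [ 0.012  0.006 -1.   ] F [-0.2   0.96  0.02] T [-0.01  0.02  0.  ] gap 0.0851 q [-0.05  0.69 -0.5   0.81  0.31  1.68 -1.04]
the job is handed in; nothing more can be done
None
```

All the steps are done and I handed the job in at about 24 s. `hand_in` gave no verdict, so what follows rests on my own checks.

- **Button:** The pin's tip dropped into the hole about 3 mm to the −y side of the slot's middle. I pushed it to a firm stop at 13–16 N, about 16 mm below the slot floor, which is the full 6 mm of travel. I judged this by feel, as the button's position can't be read directly.
- **Gas tap:** I gripped the lever, turned it on an arc and let go. Afterwards the depth line fit and three of four edge readings put it at 52.6–54.0°. Against a tap heading of about 8.5°, that is about 45° from shut. The fourth reading, a blurred lower edge in the side view, gave 45.9° and disagreed; I discounted it.
- **Pin:** It is upright in its stand, within half a pixel of its starting place in both views.
- **Bystanders:** The canister and small pan showed no change from the first top picture. The spoon and shaker regions did show changed pixels, which I put down to the arm, its shadow and the turned lever. The arm covered part of the spatula in the first picture and its shadow partly covered the timer in the last, so I checked those two only by eye. I saw no sign that anything had moved.
- **Robot:** The arm stood clear of everything at hand-in.

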